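# Build a sample-plate stack and start the circulator

## Task

Stack all the grooved sample plates lying on the bench on the seat of the stand, the longest at the bottom and then by length, each centred and square between the two posts; after laying each plate, press it down firmly (about 10 N) for a second so that you feel it lies flat, before adding the next. Then lay the steel bar across the two posts, in their saddles, and finally turn the start key on the controller clockwise to its stop, hold it there for a moment and let it spring back. Leave the other things on the bench where they are.

Things in the scene. Friction and masses are not known exactly. Their poses are not given: they have to be found in the camera images.
- seat (a point): Centre of the top face of the seat (36 x 90 mm, 24 mm above the bench) in the middle of the stacking stand. The stand is fixed: a steel base plate 100 mm (x) x 210 mm (y) x 8 mm, the grey seat block on it, and two aluminium posts at y = +85 and -85 mm from the seat centre (each 44 mm in x, 20 mm in y). Axes: z up, y from post to post; a plate belongs with its length along y.
- saddles (a point): Point midway between the two post tops, 50 mm above the seat face, on the level of the saddle floors on which the bar rests (74 mm above the bench). Each saddle is a groove along y, 34 mm wide between two lips 10 mm high and 5 mm thick. Axes as the seat's.
- stand: The fixed stacking stand described under seat; origin under the centre of its base plate, axes as the seat's.
- key (a joint): Start key on top of the controller: 0 at rest, grows as the key is turned clockwise seen from above, stop at 1.2 rad. A spring (0.008 Nm at rest, 0.10 Nm at the stop) turns it back when let go.
- key_bow (a point): Centre of the black bow (grip) of the start key, on its vertical turning axis, 96 mm above the bench: an upright blade 42 mm long (its own x), 10 mm thick (its own y), 30 mm tall, its lower edge 16 mm above the top of the cream controller box (110 x 140 x 65 mm, fixed).
- bar_mid (a point): Centre (half-way up) of the retaining bar: plain steel, 210 mm long (y) x 20 mm wide (x) x 12 mm thick (z), about 0.28 kg, no upper or lower side. Lies loose on the bench.
- bar: The retaining bar; origin at the centre of its underside as built.
- plate1_mid (a point): Centre (half-way up) of the 120 mm sample plate: grooved aluminium, 120 mm long (y) x 50 mm wide (x) x 10 mm thick (z), about 162 g; may be absent. The plates differ only in length: 120, 104, 88 and 72 mm.
- plate1: The 120 mm sample plate; origin at the centre of its underside as built.
- plate2_mid (a point): Centre (half-way up) of the 104 mm sample plate: grooved aluminium, 104 mm long (y) x 50 mm wide (x) x 10 mm thick (z), about 140 g; may be absent. The plates differ only in length: 120, 104, 88 and 72 mm.
- plate2: The 104 mm sample plate; origin at the centre of its underside as built.
- plate3_mid (a point): Centre (half-way up) of the 88 mm sample plate: grooved aluminium, 88 mm long (y) x 50 mm wide (x) x 10 mm thick (z), about 119 g; may be absent. The plates differ only in length: 120, 104, 88 and 72 mm.
- plate3: The 88 mm sample plate; origin at the centre of its underside as built.
- plate4_mid (a point): Centre (half-way up) of the 72 mm sample plate: grooved aluminium, 72 mm long (y) x 50 mm wide (x) x 10 mm thick (z), about 97 g; may be absent. The plates differ only in length: 120, 104, 88 and 72 mm.
- plate4: The 72 mm sample plate; origin at the centre of its underside as built.
- stopper: Bystander: red-brown rubber stopper, 28 mm high; origin within 10 mm of its axis or middle, not half-way up; not part of the job.
- weight: Bystander: steel weight, 45 mm high; origin within 10 mm of its axis or middle, not half-way up; not part of the job.
- dish: Bystander: white dish, 60 mm across, 18 mm high; origin within 10 mm of its axis or middle, not half-way up; not part of the job.
- marker: Bystander: grey marker pen, 120 mm, lying; origin within 10 mm of its axis or middle, not half-way up; not part of the job.
- jar: Bystander: glass jar, 70 mm high; origin within 10 mm of its axis or middle, not half-way up; not part of the job.
- reagent: Bystander: glass bottle with red cap, 100 mm high; origin within 10 mm of its axis or middle, not half-way up; not part of the job.
Mind the look-alikes: they are no part of the job. What is shaped like the plate4 but brown or green is not meant.

How it is judged:
By the outcome, as a careful person would: the job done as asked, in the order asked, and still so for the second after the job is handed in, with the robot touching nothing.
Of plate1, plate2, plate3, plate4 only 3 to 4 are there at a start; the rules pass over those that are not, and their reading is None.
At some moment in a run one of bar, plate4 may be knocked a few centimetres aside while the robot is not near it.
Once in a run the grip may slacken for a moment while it holds something.
It also fails if it takes over 210 s, if anything falls off the work surface, if the arm or the gripper's body presses on something with over 40 N, if the wrist force passes 120 N, or if a joint passes its speed limit or range.

## Robot

A 7-joint arm with a two-finger parallel gripper is mounted at the origin on the work surface. World frame = base frame: x ahead of the robot, y to its left, z up, the work surface at z = 0. Lengths are in m, angles in rad, forces in N, time in s.
With the tool pointing down it reaches from about 0.35 to 0.9 m from the base axis. Payload 7.2 kg.
Tool frame: the origin (TCP) lies at the very end of the fingers, on their centre line; the grasp point (between the pads) lies robot.grasp_offset behind it (robot.grasp_offset is the distance from the TCP to the grasp point, in m); z points along the fingers, y is the line along which they close (so a half turn about z gives the same grasp; the last joint's range is limited). The gripper opens to 88 mm and grips with 3 to 60 N. Pads are 20 mm wide; open, the fingers measure 115 mm over their backs; the gripper's body (75 mm by 178 mm) begins 61 mm behind the grasp point.
Start: joints at [1.262, 0.411, -0.013, 1.596, 0.006, 1.134, -0.082], TCP at [0.149, -0.607, 0.223] pointing down, gripper open.
Joint ranges: [-2.95, 2.95], [-0.29, 1.99], [-1.47, 1.44], [0.14, 2.54], [-1.03, 4.17], [0.13, 1.85], [-2.86, 2.86]. Speed limits (rad/s): [2.39, 2.39, 3.01, 3.01, 3.14, 3.14, 3.14].

## Interface

Orientations are given as a rotation vector (axis times angle).
In Python, from cell import robot gives the robot as it stands.
- The arm moves only by the shell command python3 -m handwheel 'ROWS'. ROWS is JSON, a list of rows, each a list of 3 entries, a list of its own where there are three numbers: the opening, from 0 (shut) to 1 (fully open), then the shift along the tool's x, y, z each as a share of 750 mm, from -1 to 1, then the turn about the tool's z as a share of pi/2 rad, from -1 to 1. A call has 1 to 5 rows; each row is the pose to reach, as a shift and turn from the pose commanded when the call began, along the tool's axes at that moment; what a row does not reach only later rows make up. A row lasts 1/8 s, in which the tool goes at most 62.5 mm and 10.7 degrees, less where a joint would pass 70% of its speed; a pose out of reach is approached as far as the arm can. A call with a number of a shift or a turn outside -1 to 1 is refused whole. A call with a gripper value outside its range is refused whole. The fingers move at their own pace and stop on an object; the grip force is fixed at half the most. Time passes only in rows, so rows that repeat a pose let the fingers close. It gives the time, the measured TCP pose, the force, the opening and the grip force at its end, in the units of the state.
- robot.get_state(): the state, without advancing time (a new reading comes with each control period).
- robot.camera(name): name is "scene" or "top" or "wrist"; returns a dict with "pixels" (384x512x3 uint8, blue, green, red), "fx", "fy", "cx", "cy" (pixels), "k1" (the pictures are not rectified: a ray, as slopes to the right and down, at radius r is drawn at 1 + k1 r^2 times it, then the intrinsics apply), "extrinsics" (4x4, takes a point from camera to world coordinates); the wrist camera has in their place "mount" (4x4, takes a point from camera to tool coordinates, whose origin is the TCP and whose axes are the flange's). Camera axes: x right, y down, z forward; pixel columns grow to the right and rows downward; lengths in m; the calibration is good to about 2 mm. A picture is of the moment at which its call begins: read the wrist's pose just before it. There is no depth.
- robot.hand_in(): hands the job in; it is judged then, once.
Trained networks look in a picture, given as the dict that the camera call returned (one of the last four; its "shot" number tells which), for a name from the list of things; names that differ only in an ending like _2 or _b are one class to them, and where a whole thing is asked for, a point or a joint stands for the part that bears it (a point fixed in the world has none). Each returns a list of dicts, best first, with "score" (0 to 1); they miss things now and then, are a little off and sometimes report something else, mostly with a low value. They report only what shows in the picture. A call takes as long as a camera call. They do not tell look-alikes from the thing itself.
- robot.masks_of(picture, target): "pixels" (384x512 bool, what is visible of it).
- robot.tip_of(picture, target): "position" ([x, y, z] in m, in the coordinates of the camera as it stood for that picture, good to about 4 mm: a listed point, or the origin of a listed thing).
The state is a dict: "t": time; "joints": joint angles; "joint_velocities": joint speeds; "joint_torque": joint torques, N m; "tcp_pos": TCP position; "orientation": TCP orientation; "contact_force": force on the tool from outside, world axes, zero at the start; "ft_torque": the same for the moment, N m; "gripper_width": finger opening in m; "finger_force": force on a finger pad.
Only numpy, scipy, OpenCV 4.12 (cv2) and the standard library are available. Lean on these libraries where they do the work, as an engineer would, in place of code of your own. Each camera call takes 0.05 s, during which the arm holds its last target. There are 200 camera calls.

## Working session

There is one attempt and no reset: what is moved stays moved. The work goes in short steps, Python scripts to look and compute and a shell command to move; the robot and the scene stay as the last step left them, time stands still between calls to the robot, and variables do not carry over. Pictures are saved under pics/ and viewed, at most 14 in all, crops included, and the job is handed in when it is done.

```bash
ls; mkdir -p pics
cat > h.py <<'E'
import numpy as np, cv2
from scipy.spatial.transform import Rotation as R
from cell import robot
def T():
    s=robot.get_state(); M=np.eye(4); M[:3,:3]=R.from_rotvec(s['orientation']).as_matrix(); M[:3,3]=s['tcp_pos']; return M
def shot(n,save=None):
    t=T(); p=robot.camera(n)
    p['E']=np.array(p['extrinsics']) if n!='wrist' else t@np.array(p['mount'])
    if save: cv2.imwrite('pics/'+save,p['pixels'])
    return p
def ray(p,uv):
    K=np.array([[p['fx'],0,p['cx']],[0,p['fy'],p['cy']],[0,0,1.]])
    q=cv2.undistortPoints(np.array(uv,float).reshape(-1,1,2),K,np.array([p['k1'],0,0,0.])).reshape(-1,2)
    return np.c_[q,np.ones(len(q))]@p['E'][:3,:3].T
def onz(p,uv,z):
    d=ray(p,uv); o=p['E'][:3,3]; return o+d*((z-o[2])/d[:,2])[:,None]
def tip(p,n):
    return [(np.round((p['E']@np.r_[r['position'],1])[:3],4).tolist(),round(r['score'],2)) for r in robot.tip_of(p,n)]
def masks(p,n,z):
    out=[]
    for r in robot.masks_of(p,n):
        c,_=cv2.findContours(r['pixels'].astype(np.uint8),0,2)
        c=max(c,key=cv2.contourArea).reshape(-1,2); w=onz(p,c,z)[:,:2]
        (x,y),(a,b),th=cv2.minAreaRect((w*1000).astype(np.float32))
        if a<b: a,b,th=b,a,th+90
        out.append((round(x),round(y),round(a),round(b),round(th%180,1),round(r['score'],2)))
    return out # centre mm, long, short, angle of long axis from x deg
E
python3 - <<'E'
from h import *
s=robot.get_state(); print(s, robot.grasp_offset)
print(T().round(3))
for n in ['scene','top']:
    p=shot(n,n+'0.png'); print(n,p['E'].round(3).tolist())
    for k in ['seat','saddles','key_bow','bar_mid','plate1_mid','plate2_mid','plate3_mid','plate4_mid']: print(k,tip(p,k))
    for k in ['plate1','plate2','plate3','plate4','bar','key']: print(k,masks(p,k,{'key':.111}.get(k,.01)))
E
```

```text
pics
{'t': 0.0, 'joints': array([ 1.26178149,  0.41188796, -0.01274075,  1.59708597,  0.00557799,
        1.13432679, -0.08215545]), 'joint_velocities': array([ 0.0018129 ,  0.00029916,  0.00110413,  0.0010384 , -0.00112056,
       -0.00010296,  0.00011805]), 'joint_torque': array([-4.34124086e-04, -5.87956274e+01,  6.41675368e-01, -2.91062754e+01,
       -5.38767781e-02,  1.85906474e-02,  1.26694117e-04]), 'tcp_pos': array([ 0.14890884, -0.6064424 ,  0.22179922]), 'orientation': array([-3.11719450e+00, -3.77294431e-01,  4.52269519e-04]), 'contact_force': array([-0.56527552,  0.03822992, -0.66267213]), 'ft_torque': array([ 0.01883598, -0.01348259,  0.01506388]), 'finger_force': 0.0, 'gripper_width': 0.08798480273819655} 0.0187
[[ 0.971  0.239 -0.     0.149]
 [ 0.239 -0.971  0.002 -0.606]
 [-0.    -0.002 -1.     0.222]
 [ 0.     0.     0.     1.   ]]
scene [[-0.407, 0.527, -0.746, 1.604], [0.913, 0.228, -0.337, 0.473], [-0.008, -0.819, -0.574, 0.883], [0.0, 0.0, 0.0, 1.0]]
seat [([0.6274, -0.0379, 0.0229], 0.81)]
saddles [([0.4572, 0.373, -0.0021], 0.7), ([0.626, -0.0383, 0.0769], 0.6
[... 2800 characters left out ...]
), (313, 402, 69, 54, 1.2, 0.7), (443, 218, 121, 50, 95.5, 0.63), (831, 100, 74, 54, 1.9, 0.57), (461, 372, 101, 50, 94.4, 0.56)]
plate3 [(458, -209, 90, 49, 94.7, 0.94), (588, 257, 78, 52, 71.8, 0.92), (685, 164, 72, 48, 23.2, 0.75), (313, 402, 69, 54, 1.2, 0.7), (443, 218, 121, 50, 95.5, 0.63), (831, 100, 74, 54, 1.9, 0.57), (461, 372, 101, 50, 94.4, 0.56)]
plate4 [(458, -209, 90, 49, 94.7, 0.94), (588, 257, 78, 52, 71.8, 0.92), (685, 164, 72, 48, 23.2, 0.75), (313, 402, 69, 54, 1.2, 0.7), (443, 218, 121, 50, 95.5, 0.63), (831, 100, 74, 54, 1.9, 0.57), (461, 372, 101, 50, 94.4, 0.56)]
bar [(434, -12, 205, 23, 98.9, 0.93)]
key [(459, -420, 36, 31, 1.6, 0.7), (450, -189, 87, 46, 97.5, 0.55)]
```

View pics/top0.png

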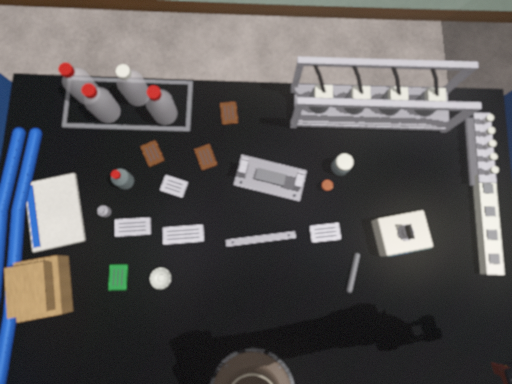

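View pics/scene0.png

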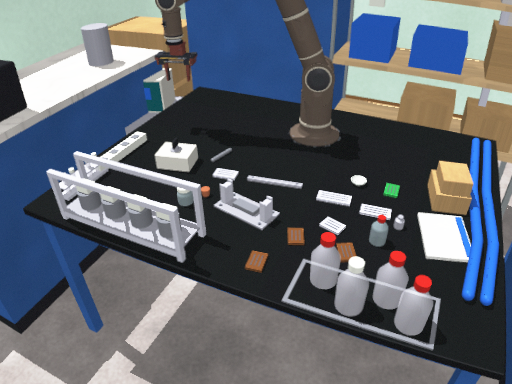

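Top view: plates at (183,234) 120 mm, (132,227) 104 mm, (325,233) 88 mm and (174,186) 72 mm. Brown plates and the green one at (118,277) are look-alikes. The bar is at (260,239), the stand at (271,177) slightly rotated, and the controller at (403,233). I'll look at the stand from nearer.

```bash
cat >> h.py <<'E'
def plan(*wps, start=None):
    """wps: (x,y,z,phi deg of closing axis in world, or None). prints per-leg call shifts"""
    M=T(); pos=M[:3,3].copy(); yaw=np.degrees(np.arctan2(M[1,0],M[0,0]))
    if start is not None: pos=np.array(start[:3],float); yaw=start[3]+90
    for w in wps:
        d=np.array(w[:3])-pos; c,s=np.cos(np.radians(yaw)),np.sin(np.radians(yaw))
        x=c*d[0]+s*d[1]; y=s*d[0]-c*d[1]; z=-d[2]
        phi0=yaw-90; turn=0 if w[3] is None else (phi0-w[3]+90)%180-90
        n=np.linalg.norm(d); rows=max(n/.0625,abs(turn)/10.7); k=max(1,int(np.ceil(rows/4.6)))
        print('to',np.round(w[:3],4).tolist(),w[3],'calls',k,'rows/call %.1f'%(rows/k),'shift',np.round(np.array([x,y,z])/.75/k,4).tolist(),'turn %.4f'%(turn/90/k))
        pos=np.array(w[:3],float); yaw-=turn
def st():
    s=robot.get_state(); M=T()
    print('t %.2f'%s['t'],'tcp',(M[:3,3]*1000).round(1).tolist(),'phi %.2f'%((np.degrees(np.arctan2(M[1,0],M[0,0]))-90)%180),'tilt',M[:2,2].round(3).tolist(),'F',s['contact_force'].round(1).tolist(),'w %.1f'%(s['gripper_width']*1000),'ff %.1f'%s['finger_force'],'q7 %.2f'%s['joints'][6])
E
python3 -m handwheel '[[1,[0.25,-0.196,-0.09],0],[1,[0.25,-0.196,-0.09],0],[1,[0.25,-0.196,-0.09],0],[1,[0.25,-0.196,-0.09],0],[1,[0.25,-0.196,-0.09],0]]'
python3 -m handwheel '[[1,[0.25,-0.196,-0.09],0],[1,[0.25,-0.196,-0.09],0],[1,[0.25,-0.196,-0.09],0],[1,[0.25,-0.196,-0.09],0],[1,[0.25,-0.196,-0.09],0]]'
python3 -m handwheel '[[1,[0.24,-0.196,-0.07],0],[1,[0.24,-0.196,-0.07],0],[1,[0.24,-0.196,-0.07],0],[1,[0.24,-0.196,-0.07],0],[1,[0.24,-0.196,-0.07],0]]'
python3 - <<'E'
from h import *
st(); p=shot('wrist','w1.png'); print(np.array(p['mount']).round(3).tolist(),p['fx'],p['k1'])
for k in ['seat','saddles','stand']: print(k,tip(p,k))
print(masks(p,'stand',.008))
E
```

```text
t: 2.12
tcp_pos: [0.3, -0.4164, 0.292]
orientation: [3.115, 0.389, 0.005]
contact_force: [-0.5, -1.2, -0.0]
gripper_width: 0.0878
finger_force: 0.0
t: 2.75
tcp_pos: [0.4458, -0.229, 0.3586]
orientation: [3.118, 0.388, 0.004]
contact_force: [-0.7, -1.0, -0.1]
gripper_width: 0.0878
finger_force: 0.0
t: 3.38
tcp_pos: [0.5842, -0.0445, 0.4093]
orientation: [-3.117, -0.383, 0.001]
contact_force: [-0.1, 0.3, -0.7]
gripper_width: 0.0876
finger_force: 0.0
t 3.38 tcp [584.2, -44.5, 409.3] phi 104.02 tilt [-0.001, 0.001] F [-0.1, 0.3, -0.7] w 87.6 ff 0.0 q7 -1.44
[[-0.0, -0.961, -0.278, 0.077], [1.0, -0.0, -0.001, -0.001], [0.001, -0.278, 0.961, -0.161], [0.0, 0.0, 0.0, 1.0]] 288.4460664690634 -0.055948150019525265
seat [([0.6257, -0.0355, 0.0196], 0.55)]
saddles [([0.6268, -0.0359, 0.071], 0.75), ([0.5977, -0.2109, -0.0011], 0.74)]
stand [([0.6287, -0.0373, 0.0019], 0.62)]
[(626, -41, 217, 102, 77.6, 0.6)]
```

View pics/w1.png

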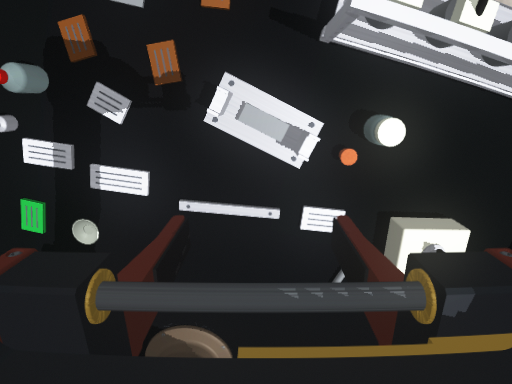

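The stand is centred at about (264,121), with base corners near (227,73), (323,123), (300,168) and (205,121). I'll go lower for a precise fix of the stand.

```bash
python3 -m handwheel '[[1,[0,0,0.2],0],[1,[0,0,0.2],0],[1,[0,0,0.2],0],[1,[0,0,0.2],0],[1,[0,0,0.2],0]]'
python3 - <<'E'
from h import *
st(); p=shot('wrist','w2.png')
for k in ['seat','saddles','stand','plate1_mid','bar_mid']: print(k,tip(p,k))
print(masks(p,'stand',.008)); print(masks(p,'plate1',.01)); 
c=p['pixels'][20:220,150:400]; cv2.imwrite('pics/w2c.png',cv2.resize(c,None,fx=3,fy=3,interpolation=cv2.INTER_CUBIC))
np.save('w2E.npy',p['E'])
E
```

```text
t: 4.25
tcp_pos: [0.5834, -0.0472, 0.2618]
orientation: [3.118, 0.375, 0.003]
contact_force: [-0.4, 0.0, -0.5]
gripper_width: 0.0877
finger_force: 0.0
t 4.25 tcp [583.4, -47.2, 261.8] phi 103.72 tilt [0.002, -0.0] F [-0.4, 0.0, -0.5] w 87.7 ff 0.0 q7 -1.48
seat [([0.6289, -0.0386, 0.0198], 0.78)]
saddles [([0.625, -0.0353, 0.0751], 0.79), ([0.4564, -0.2063, -0.0037], 0.23)]
stand [([0.4344, -0.0135, 0.0051], 0.74)]
plate1_mid [([0.4394, 0.2177, -0.0004], 0.54)]
bar_mid [([0.4319, -0.0167, 0.0068], 0.84)]
[(625, -42, 231, 101, 77.4, 0.59)]
[(444, 220, 125, 57, 95.3, 0.96), (467, 326, 54, 27, 179.3, 0.9), (686, 163, 74, 55, 22.0, 0.9), (590, 255, 76, 53, 73.3, 0.89), (685, 319, 64, 56, 9.5, 0.84), (461, -186, 55, 47, 7.8, 0.68), (626, -42, 229, 100, 77.2, 0.25)]
```

View pics/w2c.png

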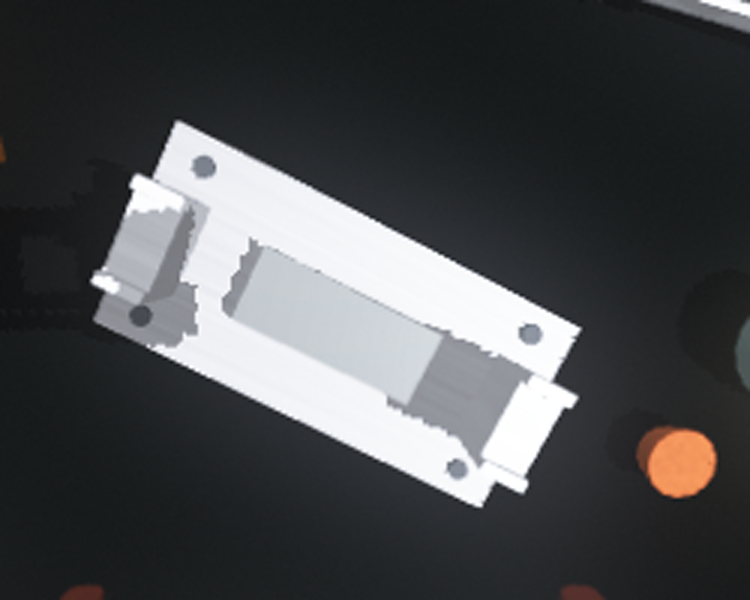

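Crop (3x, offset 150,20): base corners are (177,121), (581,328), (480,507) and (94,321). Outer lip corners at the post tops are (133,176), (92,282), (577,398) and (525,490).

```bash
cat > m.py <<'E'
from h import *
E
python3 - <<'E'
from h import *
st()
p=shot('wrist'); p['E']=np.load('w2E.npy')
f=lambda c:(np.array(c)+1)/3-1/3.+np.array([150,20])-1/3.
a=onz(p,f([(177,121),(581,328),(480,507),(94,321)]),.008)*1000
print(a.round(1).tolist()); print('centre',a.mean(0).round(1))
ang=lambda v: np.degrees(np.arctan2(v[1],v[0]))%180
print('len',np.linalg.norm(a[1]-a[0]),np.linalg.norm(a[2]-a[3]),'wid',np.linalg.norm(a[3]-a[0]),np.linalg.norm(a[2]-a[1]),'ang',ang(a[1]-a[0]),ang(a[2]-a[3]),ang(a[3]-a[0]),ang(a[2]-a[1]))
b=onz(p,f([(133,176),(92,282),(525,490),(577,398)]),.084)*1000
print(b.round(1).tolist(),'centre',b.mean(0).round(1), ang(b[3]-b[0]),ang(b[2]-b[1]),np.linalg.norm(b[3]-b[0]),np.linalg.norm(b[2]-b[1]),np.linalg.norm(b[1]-b[0]),np.linalg.norm(b[3]-b[2]))
plan((.36,.22,.2618,5),(.443,.219,.12,5))
E
```

```text
t 4.65 tcp [583.0, -46.3, 260.6] phi 103.80 tilt [0.001, -0.0] F [0.6, -0.1, 0.7] w 87.9 ff 0.0 q7 -1.48
[[696.5, 52.6, 8.0], [651.8, -151.7, 8.0], [555.1, -129.8, 8.0], [600.2, 73.7, 8.0]]
centre [625.9 -38.8   8. ]
len 209.0931613328324 208.40888714880217 wid 98.57349471592978 99.12147225017185 ang 77.67152577088234 77.52163017532976 167.63973706678416 167.243961463429
[[666.6, 49.9, 84.0], [625.0, 58.3, 84.0], [585.1, -127.1, 84.0], [626.3, -136.0, 84.0]] centre [625.8 -38.7  84. ] 77.75838500979631 77.85697637933781 190.31921857139858 189.56716002044303 42.440533088681384 42.10847002971203
to [0.36, 0.22, 0.2618] 5 calls 2 rows/call 3.8 shift [-0.102, -0.2078, -0.0009] turn -0.4511
to [0.443, 0.219, 0.12] 5 calls 1 rows/call 2.6 shift [-0.011, 0.1101, 0.1891] turn 0.0000
```

```bash
python3 -m handwheel '[[1,[-0.05,-0.18,0],-0.45],[1,[-0.05,-0.18,0],-0.45],[1,[-0.05,-0.18,0],-0.45],[1,[-0.05,-0.18,0],-0.45],[1,[-0.05,-0.18,0],-0.45]]'
python3 - <<'E'
from h import *
st(); plan((.443,.190,.2,5.2))
E
```

```text
t: 5.32
tcp_pos: [0.5142, 0.0759, 0.2603]
orientation: [2.796, 1.433, 0.0]
contact_force: [0.2, 0.5, -0.1]
gripper_width: 0.0878
finger_force: 0.0
t 5.33 tcp [514.2, 75.9, 260.3] phi 144.26 tilt [0.0, -0.0] F [0.2, 0.5, -0.1] w 87.8 ff 0.0 q7 -1.02
to [0.443, 0.19, 0.2] 5.2 calls 1 rows/call 3.8 shift [0.068, -0.1659, 0.0803] turn -0.4549
```

```bash
python3 -m handwheel '[[1,[0.068,-0.166,0.08],-0.455],[1,[0.068,-0.166,0.08],-0.455],[1,[0.068,-0.166,0.08],-0.455],[1,[0.068,-0.166,0.08],-0.455],[1,[0.068,-0.166,0.08],-0.455]]'
cat >> h.py <<'E'
def edges(p,name,near,z=.01,r=.06):
    """fit rectangle to plate mask nearest to 'near' (m)"""
    ms=[m for m in masks(p,name,z) if np.hypot(m[0]/1e3-near[0],m[1]/1e3-near[1])<r]; print(name,ms)
    return ms
def bright(p,near,z=.01,r=.09,thr=90):
    """rect fit of bright region around world point near, via rectified overhead view 1 px = 0.5 mm"""
    n=int(2*r/.0005); g=(np.arange(n)-n/2+.5)*.0005
    X,Y=np.meshgrid(near[0]+g,near[1]+g); P=np.c_[X.ravel(),Y.ravel(),np.full(X.size,z)]
    C=(P-p['E'][:3,3])@p['E'][:3,:3]; q=C[:,:2]/C[:,2:]; q=q*(1+p['k1']*(q**2).sum(1,keepdims=True))
    u=(q*[p['fx'],p['fy']]+[p['cx'],p['cy']]).astype(np.float32).reshape(n,n,2)
    W=cv2.remap(p['pixels'],u[...,0],u[...,1],cv2.INTER_LINEAR)
    b=((cv2.cvtColor(W,cv2.COLOR_BGR2GRAY)>thr)*255).astype(np.uint8)
    b=cv2.morphologyEx(b,cv2.MORPH_CLOSE,np.ones((15,15))); b=cv2.morphologyEx(b,cv2.MORPH_OPEN,np.ones((9,9)))
    cs,_=cv2.findContours(b,0,2); out=[]
    for c in cs:
        if cv2.contourArea(c)<1500: continue
        (x,y),(a,d),th=cv2.minAreaRect(c)
        if a<d:a,d,th=d,a,th+90
        out.append((round((near[0]+(x-n/2+.5)*.0005)*1e3,1),round((near[1]+(y-n/2+.5)*.0005)*1e3,1),round(a/2,1),round(d/2,1),round(th%180,1)))
    return out,W
E
python3 - <<'E'
from h import *
st(); p=shot('wrist','w3.png'); print(tip(p,'plate1_mid')); edges(p,'plate1',(.443,.219))
o,W=bright(p,(.443,.219)); print(o); cv2.imwrite('pics/w3r.png',W)
plan((.443,.219,.05,5.2))
E
```

```text
t: 5.95
tcp_pos: [0.443, 0.1898, 0.2]
orientation: [-2.122, -2.316, 0.0]
contact_force: [-0.6, 0.3, -0.1]
gripper_width: 0.0879
finger_force: 0.0
t 5.95 tcp [443.0, 189.8, 200.0] phi 5.01 tilt [-0.0, 0.0] F [-0.6, 0.3, -0.1] w 87.9 ff 0.0 q7 -0.66
[([0.4433, 0.2229, 0.0052], 0.85)]
plate1 [(443, 221, 119, 50, 95.5, 0.66)]
[(442.2, 220.9, 121.3, 51.9, 95.8)]
to [0.443, 0.219, 0.05] 5.2 calls 1 rows/call 2.4 shift [0.0393, 0.0029, 0.2003] turn -0.0030
```

View pics/w3r.png

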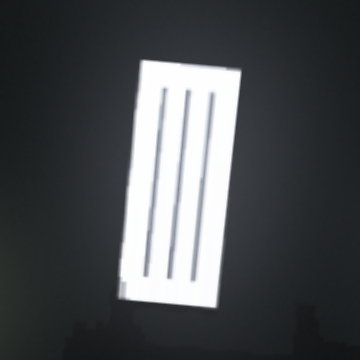

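Plate1 is centred near (180,183) in the rectified patch, which gives (0.4427, 0.2209) at 95.6°. Going for the grasp.

```bash
python3 -m handwheel '[[1,[0.0415,0.003,0.19],-0.007],[1,[0.0415,0.003,0.19],-0.007],[1,[0.0415,0.003,0.19],-0.007],[1,[0.0415,0.003,0.26],-0.007],[1,[0.0415,0.003,0.26],-0.007]]'
python3 -c "
from h import *
st()"
python3 -m handwheel '[[0,[0,0,0],0],[0,[0,0,0],0],[0,[0,0,0],0],[0,[0,0,0],0],[0,[0,0,0],0]]'
python3 -c "
from h import *
st(); p=shot('wrist','w4.png')
plan((.443,.221,.16,None),(.6259,-.0387,.16,167.65),(.6259,-.0387,.06,167.65))"
```

```text
t: 6.72
tcp_pos: [0.4419, 0.2208, 0.0031]
orientation: [-2.108, -2.328, 0.003]
contact_force: [-0.7, 0.6, 0.5]
gripper_width: 0.0875
finger_force: 0.0
t 6.72 tcp [441.9, 220.8, 3.1] phi 5.70 tilt [-0.002, -0.001] F [-0.7, 0.6, 0.5] w 87.5 ff 0.0 q7 -0.99
t: 7.35
tcp_pos: [0.4426, 0.221, 0.0055]
orientation: [2.105, 2.332, 0.001]
contact_force: [0.0, -0.7, 4.2]
gripper_width: 0.0493
finger_force: 30.0
t 7.35 tcp [442.6, 221.0, 5.5] phi 5.85 tilt [0.001, -0.0] F [0.0, -0.7, 4.2] w 49.3 ff 30.0 q7 -0.99
to [0.443, 0.221, 0.16] None calls 1 rows/call 2.5 shift [-0.0, 0.0006, -0.206] turn 0.0000
to [0.6259, -0.0387, 0.16] 167.65 calls 2 rows/call 2.5 shift [-0.1847, 0.1036, -0.0] turn 0.1011
to [0.6259, -0.0387, 0.06] 167.65 calls 1 rows/call 1.6 shift [0.0, 0.0, 0.1333] turn 0.0000
```

```bash
python3 -m handwheel '[[0,[0,0,-0.05],0],[0,[0,0,-0.1],0],[0,[0,0,-0.206],0],[0,[0,0,-0.206],0],[0,[0,0,-0.206],0]]'
python3 -m handwheel '[[0,[-0.18,0.1,0],0],[0,[-0.18,0.1,0],0],[0,[-0.18,0.1,0],0],[0,[-0.18,0.1,0],0],[0,[-0.18,0.1,0],0]]'
python3 -c "
from h import *
st(); p=shot('wrist','w5.png')
print(tip(p,'plate1_mid'),tip(p,'seat'),tip(p,'saddles'))
plan((.6259,-.0387,.16,167.65),(.6259,-.0387,.06,167.65))"
```

```text
t: 8.02
tcp_pos: [0.4428, 0.2208, 0.16]
orientation: [2.105, 2.33, 0.002]
contact_force: [0.7, -1.4, -2.5]
gripper_width: 0.0494
finger_force: 30.0
t: 8.65
tcp_pos: [0.5293, 0.0952, 0.158]
orientation: [-2.102, -2.332, 0.003]
contact_force: [0.4, 1.0, -1.5]
gripper_width: 0.0494
finger_force: 30.0
t 8.65 tcp [529.3, 95.2, 158.0] phi 5.93 tilt [-0.003, 0.0] F [0.4, 1.0, -1.5] w 49.4 ff 30.0 q7 -0.49
[([0.5314, 0.0959, 0.1589], 0.81)] [] []
to [0.6259, -0.0387, 0.16] 167.65 calls 1 rows/call 2.6 shift [-0.1915, 0.1084, -0.0008] turn 0.2039
to [0.6259, -0.0387, 0.06] 167.65 calls 1 rows/call 1.6 shift [0.0, 0.0, 0.1333] turn 0.0000
```

View pics/w5.png

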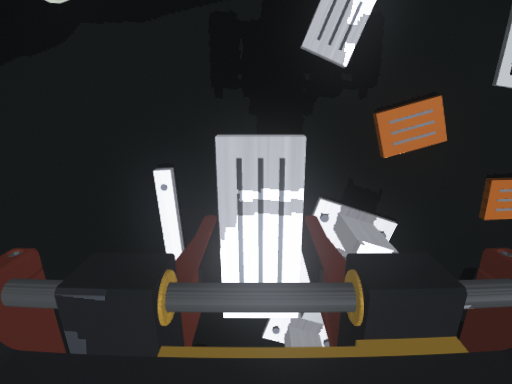

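The plate is held: far edge at row ~136 (cols 217-305), near edge at row ~317 (cols 223-302). Next is its offset in the tool frame.

```bash
cat >> h.py <<'E'
def held(p,uv,ztop=.005):
    a=onz(p,uv,T()[2,3]+ztop); M=T(); c=(a-M[:3,3])@M[:3,:3]; print('tool-frame pts mm',(c*1000).round(1).tolist());
E
python3 -c "
from h import *
p=shot('wrist'); held(p,[(217,136),(305,136),(302,317),(223,317)])"
python3 -m handwheel '[[0,[-0.1915,0.1085,0],0.203],[0,[-0.1915,0.1085,0],0.203],[0,[-0.1915,0.1085,0],0.203],[0,[-0.1915,0.1085,0],0.203],[0,[-0.1915,0.1085,0],0.203]]'
python3 -c "
from h import *
st(); plan((.6259,-.0387,.06,167.65),(.6259,-.0387,.035,167.65))"
```

```text
tool-frame pts mm [[60.2, -23.4, -5.0], [60.2, 23.9, -5.0], [-57.5, 27.3, -5.0], [-57.5, -24.6, -5.0]]
t: 9.52
tcp_pos: [0.6258, -0.0386, 0.1595]
orientation: [-2.446, -1.97, -0.0]
contact_force: [-0.0, 0.4, -1.2]
gripper_width: 0.0495
finger_force: 30.0
t 9.53 tcp [625.8, -38.6, 159.5] phi 167.68 tilt [-0.001, 0.001] F [-0.0, 0.4, -1.2] w 49.5 ff 30.0 q7 -0.52
to [0.6259, -0.0387, 0.06] 167.65 calls 1 rows/call 1.6 shift [-0.0001, 0.0001, 0.1327] turn 0.0003
to [0.6259, -0.0387, 0.035] 167.65 calls 1 rows/call 0.4 shift [0.0, 0.0, 0.0333] turn 0.0000
```

```bash
python3 -m handwheel '[[0,[-0.001,0,0.1],0],[0,[-0.001,0,0.15],0],[0,[-0.001,0,0.165],0],[0,[-0.001,0,0.168],0],[0,[-0.001,0,0.168],0]]'
python3 -m handwheel '[[0,[0,0,0.002],0],[0,[0,0,0.002],0],[0,[0,0,0.004],0],[0,[0,0,0.004],0]]'
python3 -c "
from h import *
st()"
```

```text
t: 10.15
tcp_pos: [0.6276, -0.0401, 0.0358]
orientation: [2.446, 1.968, 0.004]
contact_force: [1.0, -0.1, -1.7]
gripper_width: 0.0492
finger_force: 30.0
t: 10.65
tcp_pos: [0.6261, -0.0408, 0.0306]
orientation: [-2.448, -1.969, 0.0]
contact_force: [0.4, -0.8, -1.6]
gripper_width: 0.0494
finger_force: 30.0
t 10.65 tcp [626.1, -40.8, 30.6] phi 167.60 tilt [-0.0, -0.0] F [0.4, -0.8, -1.6] w 49.4 ff 30.0 q7 -0.61
```

```bash
python3 -m handwheel '[[0,[0,0,0.001],0],[0,[0,0,0.001],0],[0,[0,0,0.001],0]]'
python3 -m handwheel '[[0,[0,0,0.001],0],[0,[0,0,0.001],0],[0,[0,0,0.001],0]]'
python3 -m handwheel '[[0,[0,0,0.001],0],[0,[0,0,0.001],0],[0,[0,0,0.001],0]]'
```

```text
t: 11.02
tcp_pos: [0.6262, -0.0408, 0.0299]
orientation: [-2.448, -1.969, -0.0]
contact_force: [0.6, 0.1, -2.3]
gripper_width: 0.0494
finger_force: 30.0
t: 11.4
tcp_pos: [0.6263, -0.0408, 0.0295]
orientation: [2.448, 1.969, 0.0]
contact_force: [-2.3, -0.8, 4.7]
gripper_width: 0.0493
finger_force: 30.0
t: 11.78
tcp_pos: [0.6263, -0.0408, 0.0295]
orientation: [2.448, 1.968, -0.0]
contact_force: [-4.3, 0.3, 11.4]
gripper_width: 0.0495
finger_force: 30.0
```

```bash
python3 -m handwheel '[[0,[0,0,-0.004],0],[0,[0.002,0,-0.004],0],[0,[0.002,0,-0.004],0],[0,[0.002,0,-0.001],0],[0,[0.002,0,-0.001],0]]'
python3 -c "
from h import *
st()"
python3 -m handwheel '[[1,[0,0,0],0],[1,[0,0,0],0],[1,[0,0,0],0],[1,[0,0,0],0],[1,[0,0,-0.03],0]]'
python3 -m handwheel '[[1,[0,0,-0.04],0],[0,[0,0,-0.04],0],[0,[0,0,-0.04],0],[0,[0,0,-0.04],0],[0,[0,0,-0.04],0]]'
python3 -c "
from h import *
st(); p=shot('wrist','w6.png'); print(tip(p,'plate1_mid'))"
```

```text
t: 12.4
tcp_pos: [0.6266, -0.0393, 0.0295]
orientation: [2.448, 1.969, -0.0]
contact_force: [-1.2, -0.4, 4.1]
gripper_width: 0.0495
finger_force: 30.0
t 12.40 tcp [626.6, -39.3, 29.5] phi 167.61 tilt [0.0, -0.0] F [-1.2, -0.4, 4.1] w 49.5 ff 30.0 q7 -0.61
t: 13.02
tcp_pos: [0.6252, -0.0393, 0.0509]
orientation: [-2.446, -1.967, 0.004]
contact_force: [-0.1, -0.5, 1.0]
gripper_width: 0.0879
finger_force: 0.0
t: 13.65
tcp_pos: [0.6261, -0.0393, 0.0809]
orientation: [-2.448, -1.968, 0.001]
contact_force: [0.6, 0.1, -0.7]
gripper_width: 0.0517
finger_force: 0.0
t 13.65 tcp [626.1, -39.3, 80.9] phi 167.61 tilt [-0.001, 0.0] F [0.6, 0.1, -0.7] w 51.7 ff 0.0 q7 -0.57
[([0.6259, -0.0403, 0.0291], 0.8)]
```

View pics/w6.png

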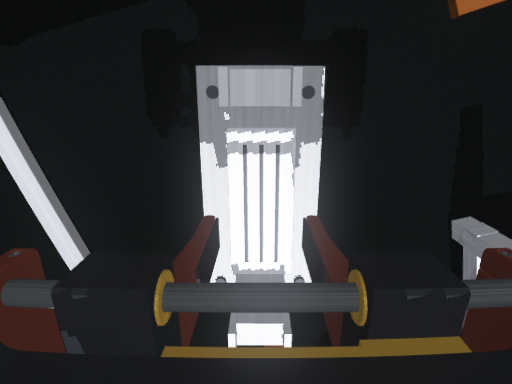

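The plate lies on the seat between the posts, at columns 228–296, with the far post at 218–300. Now the press with closed fingers.

```bash
python3 -m handwheel '[[0,[0,0,0],0],[0,[0,0,0],0],[0,[0,0,0],0],[0,[0,0,0.03],0],[0,[0,0,0.055],0]]'
python3 -m handwheel '[[0,[0,0,0],0],[0,[0,0,0.004],0],[0,[0,0,0.005],0],[0,[0,0,0.005],0]]'
python3 -m handwheel '[[0,[0,0,0.002],0],[0,[0,0,0.002],0]]'
python3 -m handwheel '[[0,[0,0,0.001],0],[0,[0,0,0.001],0]]'
```

```text
t: 14.38
tcp_pos: [0.6265, -0.0395, 0.0397]
orientation: [2.448, 1.968, -0.0]
contact_force: [0.2, -0.1, -0.2]
gripper_width: 0.0007
finger_force: 0.0
t: 14.88
tcp_pos: [0.6268, -0.0393, 0.0371]
orientation: [2.448, 1.968, 0.001]
contact_force: [-0.0, -0.0, 0.2]
gripper_width: 0.0003
finger_force: 0.0
t: 15.12
tcp_pos: [0.6265, -0.0394, 0.0352]
orientation: [2.448, 1.969, -0.0]
contact_force: [-0.4, -0.5, -0.4]
gripper_width: 0.0001
finger_force: 0.0
t: 15.38
tcp_pos: [0.6266, -0.0393, 0.0345]
orientation: [2.448, 1.969, 0.0]
contact_force: [0.0, -0.6, 1.5]
gripper_width: 0.0003
finger_force: 0.8
```

```bash
python3 -m handwheel '[[0,[0,0,0.001],0],[0,[0,0,0.001],0],[0,[0,0,0.001],0]]'
python3 -m handwheel '[[0,[0,0,0.0003],0],[0,[0,0,0.0003],0],[0,[0,0,0.0003],0]]'
```

```text
t: 15.75
tcp_pos: [0.6266, -0.0393, 0.0345]
orientation: [2.448, 1.968, 0.0]
contact_force: [-2.4, 0.5, 8.6]
gripper_width: 0.0004
finger_force: 3.9
t: 16.12
tcp_pos: [0.6266, -0.0394, 0.0344]
orientation: [2.448, 1.968, -0.0]
contact_force: [-3.5, -0.4, 9.5]
gripper_width: 0.0003
finger_force: 4.8
```

```bash
python3 -m handwheel '[[0,[0,0,0.0001],0],[0,[0,0,0.0001],0],[0,[0,0,0.0001],0],[0,[0,0,0.0001],0],[0,[0,0,0.0001],0]]'
python3 -m handwheel '[[0,[0,0,0],0],[0,[0,0,0],0],[0,[0,0,0],0],[0,[0,0,0],0],[0,[0,0,0],0]]'
python3 -m handwheel '[[0,[0,0,-0.22],0],[0.8,[0,0,-0.22],0],[0.8,[0,0,-0.22],0],[0.8,[0,0,-0.22],0]]'
python3 -c "
from h import *
st(); p=shot('wrist'); print(tip(p,'plate1_mid'))
o,W=bright(p,(.626,-.0387),z=.034,thr=200); print(o)
plan((.461,.342,.20,4.4))"
```

```text
t: 16.75
tcp_pos: [0.6266, -0.0393, 0.0344]
orientation: [2.448, 1.968, -0.0]
contact_force: [-4.2, -0.8, 9.8]
gripper_width: 0.0002
finger_force: 5.1
t: 17.38
tcp_pos: [0.6266, -0.0394, 0.0344]
orientation: [2.448, 1.968, -0.0]
contact_force: [-3.6, -0.7, 10.2]
gripper_width: 0.0004
finger_force: 5.1
t: 17.88
tcp_pos: [0.6284, -0.039, 0.2021]
orientation: [2.445, 1.966, 0.007]
contact_force: [0.1, -0.9, -0.3]
gripper_width: 0.0268
finger_force: 0.0
t 17.88 tcp [628.4, -39.0, 202.1] phi 167.60 tilt [0.006, -0.0] F [0.1, -0.9, -0.3] w 26.8 ff 0.0 q7 -0.50
[([0.6254, -0.0385, 0.0289], 0.84)]
[(627.6, -31.3, 188.7, 92.0, 77.5)]
to [0.461, 0.342, 0.2] 4.4 calls 2 rows/call 3.3 shift [0.2248, -0.1622, -0.0014] turn -0.0933
```

```bash
python3 -m handwheel '[[0.8,[0.225,-0.162,0],0],[0.8,[0.225,-0.162,0],0],[0.8,[0.225,-0.162,0],0],[0.8,[0.225,-0.162,0],0],[0.8,[0.225,-0.162,0],0]]'
python3 -m handwheel '[[0.8,[0.225,-0.162,0],-0.187],[0.8,[0.225,-0.162,0],-0.187],[0.8,[0.225,-0.162,0],-0.187],[0.8,[0.225,-0.162,0],-0.187],[0.8,[0.225,-0.162,0],-0.187]]'
python3 - <<'E'
from h import *
st(); p=shot('wrist','w7.png'); print(tip(p,'plate2_mid'),tip(p,'weight')); edges(p,'plate2',(.461,.372))
o,W=bright(p,(.461,.372)); print(o); cv2.imwrite('pics/w7r.png',W)
o=o[0]; plan((o[0]/1e3,o[1]/1e3,.003,o[4]-90))
E
```

```text
t: 18.6
tcp_pos: [0.5432, 0.1523, 0.1972]
orientation: [-2.445, -1.972, 0.003]
contact_force: [0.2, -1.6, -0.0]
gripper_width: 0.07
finger_force: 0.0
t: 19.23
tcp_pos: [0.4622, 0.342, 0.1974]
orientation: [-2.133, -2.306, 0.002]
contact_force: [0.1, -0.1, 0.4]
gripper_width: 0.0702
finger_force: 0.0
t 19.23 tcp [462.2, 342.0, 197.4] phi 4.45 tilt [-0.001, -0.001] F [0.1, -0.1, 0.4] w 70.2 ff 0.0 q7 -0.97
[([0.4595, 0.3748, 0.0075], 0.96)] [([0.507, 0.4582, 0.0011], 0.63), ([0.5893, 0.2608, -0.0034], 0.58), ([0.5869, 0.2621, 0.003], 0.36)]
plate2 [(461, 374, 106, 51, 95.0, 0.66)]
[(506.2, 452.5, 36.0, 18.5, 0.0), (467.0, 368.2, 140.0, 112.5, 90.0)]
to [0.5062, 0.4525, 0.003] -90.0 calls 2 rows/call 4.0 shift [0.0728, 0.034, 0.1298] turn -0.4766
```

View pics/w7r.png

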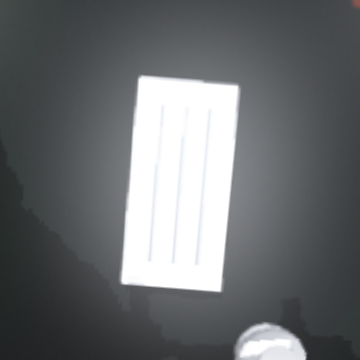

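Plate2 corners in the patch are (139,76), (239,85), (222,292) and (122,284), which gives (0.4615, 0.3744) at 94.7°.

```bash
python3 -m handwheel '[[0.8,[0.043,0.0025,0.19],-0.003],[0.8,[0.043,0.0025,0.22],-0.003],[0.8,[0.043,0.0025,0.257],-0.003],[0.8,[0.043,0.0025,0.257],-0.003],[0.8,[0.043,0.0025,0.257],-0.003]]'
python3 -c "
from h import *
st()"
python3 -m handwheel '[[0,[0,0,0],0],[0,[0,0,0],0],[0,[0,0,0],0],[0,[0,0,0],0],[0,[0,0,0],0]]'
python3 -m handwheel '[[0,[0,0,-0.05],0],[0,[0,0,-0.1],0],[0,[0,0,-0.2],0],[0,[0,0,-0.2],0],[0,[0,0,-0.2],0]]'
python3 -c "
from h import *
st(); p=shot('wrist'); 
print(tip(p,'plate2_mid'))
plan((.6259,-.0380,.155,167.65))"
```

```text
t: 20.05
tcp_pos: [0.4619, 0.3744, 0.0066]
orientation: [2.13, 2.309, 0.0]
contact_force: [-0.2, 0.1, 0.7]
gripper_width: 0.0705
finger_force: 0.0
t 20.05 tcp [461.9, 374.4, 6.6] phi 4.64 tilt [0.0, 0.0] F [-0.2, 0.1, 0.7] w 70.5 ff 0.0 q7 -1.17
t: 20.68
tcp_pos: [0.4619, 0.3751, 0.0074]
orientation: [2.128, 2.31, 0.003]
contact_force: [-0.7, -2.2, 8.6]
gripper_width: 0.0493
finger_force: 30.0
t: 21.3
tcp_pos: [0.4614, 0.3746, 0.1563]
orientation: [2.128, 2.309, 0.002]
contact_force: [-0.4, -0.0, -2.3]
gripper_width: 0.0491
finger_force: 30.0
t 21.30 tcp [461.4, 374.6, 156.3] phi 4.68 tilt [0.002, 0.0] F [-0.4, -0.0, -2.3] w 49.1 ff 30.0 q7 -1.05
[([0.4574, 0.3802, 0.1502], 0.94)]
to [0.6259, -0.038, 0.155] 167.65 calls 2 rows/call 3.5 shift [-0.2825, 0.0874, -0.0006] turn 0.0947
```

```bash
python3 -m handwheel '[[0,[-0.28,0.087,0],0],[0,[-0.28,0.087,0],0],[0,[-0.28,0.087,0],0],[0,[-0.28,0.087,0],0],[0,[-0.28,0.087,0],0]]'
python3 -c "
from h import *
st(); p=shot('wrist','w8.png'); 
print(tip(p,'plate2_mid'),tip(p,'plate1_mid'))
plan((.6259,-.0385,.155,167.65))"
```

```text
t: 22.02
tcp_pos: [0.5436, 0.1666, 0.1532]
orientation: [-2.134, -2.304, 0.006]
contact_force: [-0.0, 0.3, -1.9]
gripper_width: 0.0489
finger_force: 30.0
t 22.02 tcp [543.6, 166.6, 153.2] phi 4.38 tilt [-0.003, -0.002] F [-0.0, 0.3, -1.9] w 48.9 ff 30.0 q7 -0.66
[([0.5411, 0.1701, 0.1498], 0.82)] [([0.6261, -0.0392, 0.0323], 0.9), ([0.539, 0.1699, 0.1468], 0.74)]
to [0.6259, -0.0385, 0.155] 167.65 calls 1 rows/call 3.6 shift [-0.2888, 0.0878, -0.0006] turn 0.1904
```

View pics/w8.png

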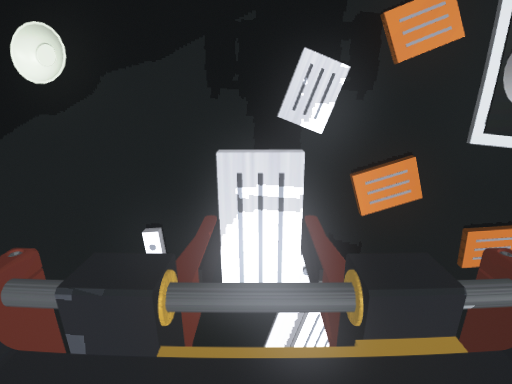

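Plate2 is held square: far edge at row 150, cols 217–304.

```bash
python3 -c "
from h import *
p=shot('wrist'); held(p,[(217,150),(305,150)],.003)"
python3 -m handwheel '[[0,[-0.289,0.088,0],0.19],[0,[-0.289,0.088,0],0.19],[0,[-0.289,0.088,0],0.19],[0,[-0.289,0.088,0],0.19],[0,[-0.289,0.088,0],0.19]]'
python3 -m handwheel '[[0,[0,0,0.05],0],[0,[0,0,0.1],0],[0,[0,0,0.136],0],[0,[0,0,0.136],0],[0,[0,0,0.136],0]]'
python3 -c "
from h import *
st(); plan((.6262,-.0385,.041,167.65))"
```

```text
tool-frame pts mm [[51.7, -23.8, -2.9], [51.7, 24.6, -3.0]]
t: 22.85
tcp_pos: [0.6274, -0.0426, 0.1546]
orientation: [2.452, 1.964, -0.002]
contact_force: [-0.5, 0.4, -1.8]
gripper_width: 0.0494
finger_force: 30.0
t: 23.48
tcp_pos: [0.6274, -0.0379, 0.0547]
orientation: [2.446, 1.971, 0.002]
contact_force: [-0.0, -1.0, -1.0]
gripper_width: 0.0499
finger_force: 30.0
t 23.48 tcp [627.4, -37.9, 54.7] phi 167.73 tilt [0.001, 0.001] F [-0.0, -1.0, -1.0] w 49.9 ff 30.0 q7 -0.60
to [0.6262, -0.0385, 0.041] 167.65 calls 1 rows/call 0.2 shift [-0.0011, -0.0014, 0.0183] turn 0.0008
```

```bash
python3 -m handwheel '[[0,[-0.0005,-0.0015,0.006],0],[0,[-0.0005,-0.0015,0.011],0],[0,[-0.0005,-0.0015,0.011],0],[0,[-0.0005,-0.0015,0.011],0]]'
python3 -m handwheel '[[0,[0,0,0.002],0],[0,[0,0,0.002],0],[0,[0,0,0.002],0]]'
python3 -m handwheel '[[0,[0,0,0.002],0],[0,[0,0,0.002],0],[0,[0,0,0.002],0]]'
python3 -c "
from h import *
st(); plan((.6262,-.0385,.041,167.65))"
```

```text
t: 23.98
tcp_pos: [0.6257, -0.04, 0.0455]
orientation: [2.448, 1.968, 0.0]
contact_force: [0.3, 0.7, -1.8]
gripper_width: 0.0496
finger_force: 30.0
t: 24.35
tcp_pos: [0.6256, -0.0399, 0.0438]
orientation: [-2.448, -1.969, 0.0]
contact_force: [0.6, -0.2, -1.4]
gripper_width: 0.0492
finger_force: 30.0
t: 24.72
tcp_pos: [0.6256, -0.0399, 0.0423]
orientation: [-2.448, -1.969, 0.0]
contact_force: [1.2, 0.0, -1.9]
gripper_width: 0.0491
finger_force: 30.0
t 24.73 tcp [625.6, -39.9, 42.3] phi 167.61 tilt [-0.0, -0.0] F [1.2, 0.0, -1.9] w 49.1 ff 30.0 q7 -0.61
to [0.6262, -0.0385, 0.041] 167.65 calls 1 rows/call 0.0 shift [0.0019, 0.0003, 0.0018] turn -0.0004
```

```bash
python3 -m handwheel '[[0,[0.0017,0,0],0],[0,[0.0017,0,0.001],0],[0,[0.0017,0,0.001],0]]'
python3 -m handwheel '[[0,[0,0,0.001],0],[0,[0,0,0.001],0],[0,[0,0,0.001],0]]'
python3 -m handwheel '[[0,[0,0,0.001],0],[0,[0,0,0.001],0],[0,[0,0,0.001],0]]'
python3 -m handwheel '[[0,[0,0,0.001],0],[0,[0,0,0.001],0],[0,[0,0,0.001],0]]'
```

```text
t: 25.1
tcp_pos: [0.6259, -0.0386, 0.0416]
orientation: [-2.448, -1.969, 0.0]
contact_force: [0.8, -0.9, -1.2]
gripper_width: 0.0492
finger_force: 30.0
t: 25.48
tcp_pos: [0.626, -0.0386, 0.0415]
orientation: [2.448, 1.968, 0.0]
contact_force: [-2.5, 0.0, 5.6]
gripper_width: 0.0492
finger_force: 30.0
t: 25.85
tcp_pos: [0.6259, -0.0386, 0.0414]
orientation: [2.448, 1.968, -0.0]
contact_force: [-5.5, -0.4, 11.9]
gripper_width: 0.0491
finger_force: 30.0
t: 26.22
tcp_pos: [0.626, -0.0386, 0.0413]
orientation: [2.447, 1.968, -0.0]
contact_force: [-7.7, -1.1, 16.9]
gripper_width: 0.0494
finger_force: 30.0
```

```bash
python3 -m handwheel '[[0,[0,0,-0.0025],0],[1,[0,0,-0.0025],0],[1,[0,0,-0.0025],0],[1,[0,0,-0.0025],0],[1,[0,0,-0.0025],0]]'
python3 -m handwheel '[[1,[0,0,-0.03],0],[0,[0,0,-0.04],0],[0,[0,0,-0.04],0],[0,[0,0,-0.04],0],[0,[0,0,-0.04],0]]'
python3 -c "
from h import *
st(); p=shot('wrist','w9.png'); print(tip(p,'plate2_mid'),tip(p,'plate1_mid'))"
python3 -m handwheel '[[0,[0,0,0],0],[0,[0,0,0],0],[0,[0,0,0],0],[0,[0,0,0.02],0],[0,[0,0,0.03],0]]'
python3 -m handwheel '[[0,[0,0,0],0],[0,[0,0,0.002],0],[0,[0,0,0.002],0]]'
```

```text
t: 26.85
tcp_pos: [0.626, -0.0386, 0.0411]
orientation: [-2.448, -1.969, 0.0]
contact_force: [0.1, -0.3, -0.2]
gripper_width: 0.0855
finger_force: 0.0
t: 27.48
tcp_pos: [0.6255, -0.0387, 0.0706]
orientation: [-2.448, -1.968, 0.001]
contact_force: [-0.2, 0.1, 0.4]
gripper_width: 0.0512
finger_force: 0.0
t 27.48 tcp [625.5, -38.7, 70.6] phi 167.61 tilt [-0.001, 0.0] F [-0.2, 0.1, 0.4] w 51.2 ff 0.0 q7 -0.59
[([0.6228, -0.0369, 0.0346], 0.64)] []
t: 28.25
tcp_pos: [0.6252, -0.0388, 0.0472]
orientation: [-2.448, -1.968, 0.002]
contact_force: [-0.1, -0.3, 0.0]
gripper_width: 0.0003
finger_force: 0.0
t: 28.62
tcp_pos: [0.6261, -0.0386, 0.0473]
orientation: [2.448, 1.969, 0.0]
contact_force: [0.6, -0.2, 0.2]
gripper_width: 0.0005
finger_force: 0.0
```

View pics/w9.png

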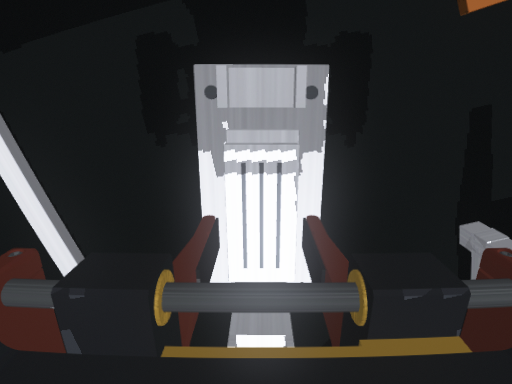

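Plate2 sits squarely on plate1 (cols 226–299). Pressing.

```bash
python3 -m handwheel '[[0,[0,0,0.002],0],[0,[0,0,0.0038],0],[0,[0,0,0.0038],0]]'
python3 -m handwheel '[[0,[0,0,0.0012],0],[0,[0,0,0.0012],0],[0,[0,0,0.0012],0]]'
```

```text
t: 29.0
tcp_pos: [0.626, -0.0387, 0.0445]
orientation: [2.448, 1.969, 0.0]
contact_force: [-0.9, -0.2, 1.8]
gripper_width: 0.0005
finger_force: 0.8
t: 29.38
tcp_pos: [0.6261, -0.0387, 0.0445]
orientation: [2.448, 1.968, 0.0]
contact_force: [-3.5, -0.7, 9.5]
gripper_width: 0.0005
finger_force: 4.4
```

```bash
python3 -m handwheel '[[0,[0,0,0.0001],0],[0,[0,0,0.0001],0],[0,[0,0,0.0001],0],[0,[0,0,0.0001],0],[0,[0,0,0.0001],0]]'
python3 -m handwheel '[[0,[0,0,0],0],[0,[0,0,0],0],[0,[0,0,0],0],[0,[0,0,0],0],[0,[0,0,0],0]]'
python3 -m handwheel '[[0,[0,0,-0.2],0],[0.8,[0,0,-0.2],0],[0.8,[0,0,-0.2],0],[0.8,[0,0,-0.2],0]]'
python3 -c "
from h import *
st(); p=shot('wrist'); print(tip(p,'plate2_mid'))
plan((.459,-.241,.20,5))"
```

```text
t: 30.0
tcp_pos: [0.626, -0.0387, 0.0444]
orientation: [2.448, 1.968, -0.0]
contact_force: [-3.2, 0.1, 9.3]
gripper_width: 0.0005
finger_force: 4.7
t: 30.62
tcp_pos: [0.6261, -0.0387, 0.0444]
orientation: [2.448, 1.968, 0.0]
contact_force: [-3.9, -0.2, 9.8]
gripper_width: 0.0004
finger_force: 4.7
t: 31.12
tcp_pos: [0.6271, -0.0386, 0.1956]
orientation: [2.446, 1.966, 0.005]
contact_force: [0.4, 1.0, -0.8]
gripper_width: 0.0268
finger_force: 0.0
t 31.12 tcp [627.1, -38.6, 195.6] phi 167.59 tilt [0.004, -0.001] F [0.4, 1.0, -0.8] w 26.8 ff 0.0 q7 -0.52
[([0.6241, -0.0332, 0.0362], 0.84), ([0.5977, -0.2117, 0.0023], 0.28)]
to [0.459, -0.241, 0.2] 5 calls 1 rows/call 4.2 shift [-0.3108, -0.1589, -0.0101] turn -0.1933
```

```bash
python3 -m handwheel '[[0.8,[-0.31,-0.159,-0.005],-0.193],[0.8,[-0.31,-0.159,-0.005],-0.193],[0.8,[-0.31,-0.159,-0.005],-0.193],[0.8,[-0.31,-0.159,-0.005],-0.193],[0.8,[-0.31,-0.159,-0.005],-0.193]]'
python3 - <<'E'
from h import *
st(); p=shot('wrist','w10.png'); print(tip(p,'plate3_mid')); edges(p,'plate3',(.459,-.211))
for t in (140,200):
    o,W=bright(p,(.459,-.211),thr=t); print(o)
cv2.imwrite('pics/w10r.png',W)
E
```

```text
t: 31.85
tcp_pos: [0.4554, -0.2442, 0.1951]
orientation: [-2.129, -2.306, 0.004]
contact_force: [0.2, -0.3, -0.8]
gripper_width: 0.0706
finger_force: 0.0
t 31.85 tcp [455.4, -244.2, 195.1] phi 4.57 tilt [-0.004, 0.0] F [0.2, -0.3, -0.8] w 70.6 ff 0.0 q7 0.22
[([0.4585, -0.2067, -0.0007], 0.91)]
plate3 [(460, -209, 89, 51, 96.0, 0.6)]
[(459.8, -208.7, 88.1, 50.6, 97.5)]
[(459.9, -208.7, 87.4, 49.5, 97.5)]
```

View pics/w10r.png

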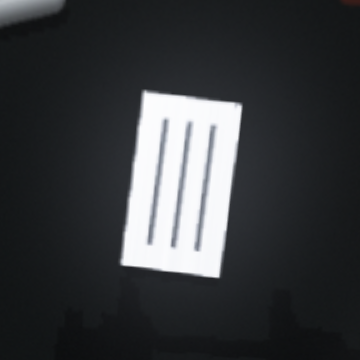

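Plate3 is in the patch with corners (143,91), (241,104), (219,277) and (122,265), which gives (0.460, -0.209) at 97.2°.

Run:
```python
from h import *
for i in range(3): p=shot('wrist')
st()
o,W=bright(p,(.459,-.211),thr=170); print(o); o=o[0]; plan((o[0]/1e3,o[1]/1e3,.0045,7.2))
```

```text
t 32.15 tcp [460.6, -238.2, 196.8] phi 5.15 tilt [0.0, 0.001] F [0.0, 0.5, 0.3] w 70.1 ff 0.0 q7 0.22
[(459.8, -208.7, 87.7, 50.1, 97.5)]
to [0.4598, -0.2087, 0.0045] 7.2 calls 1 rows/call 3.1 shift [0.0393, 0.0024, 0.2564] turn -0.0228
```

```bash
python3 -m handwheel '[[0.8,[0.0395,0.0025,0.19],-0.024],[0.8,[0.0395,0.0025,0.23],-0.024],[0.8,[0.0395,0.0025,0.258],-0.024],[0.8,[0.0395,0.0025,0.258],-0.024],[0.8,[0.0395,0.0025,0.258],-0.024]]'
python3 -c "
from h import *
st()"
python3 -m handwheel '[[0,[0,0,0],0],[0,[0,0,0],0],[0,[0,0,0],0],[0,[0,0,0],0],[0,[0,0,0],0]]'
python3 -m handwheel '[[0,[0,0,-0.05],0],[0,[0,0,-0.1],0],[0,[0,0,-0.2],0],[0,[0,0,-0.2],0],[0,[0,0,-0.2],0]]'
python3 -c "
from h import *
st(); p=shot('wrist','w11.png'); 
print(tip(p,'plate3_mid'))
o,W=bright(p,T()[:2,3],z=T()[2,3]+.004,thr=150); print(o)
plan((.6262,-.0385,.155,167.65))"
```

```text
t: 32.78
tcp_pos: [0.4597, -0.2092, 0.0042]
orientation: [-2.075, -2.357, -0.001]
contact_force: [-0.0, 0.3, 0.1]
gripper_width: 0.0702
finger_force: 0.0
t 32.77 tcp [459.7, -209.2, 4.2] phi 7.28 tilt [-0.0, 0.001] F [-0.0, 0.3, 0.1] w 70.2 ff 0.0 q7 -0.03
t: 33.4
tcp_pos: [0.4598, -0.2112, 0.005]
orientation: [2.078, 2.353, 0.0]
contact_force: [-0.8, -0.0, 8.4]
gripper_width: 0.0495
finger_force: 30.0
t: 34.02
tcp_pos: [0.4588, -0.2111, 0.1541]
orientation: [2.079, 2.353, -0.001]
contact_force: [-0.5, 0.2, -2.7]
gripper_width: 0.0496
finger_force: 30.0
t 34.02 tcp [458.8, -211.1, 154.1] phi 7.09 tilt [0.001, -0.002] F [-0.5, 0.2, -2.7] w 49.6 ff 30.0 q7 0.16
[([0.4589, -0.2087, 0.1495], 0.77)]
[(np.float64(526.0), np.float64(-131.1), 43.0, 20.5, 0.0), (np.float64(458.3), np.float64(-206.4), 76.1, 50.3, 97.4), (np.float64(452.4), np.float64(-289.9), 63.9, 27.5, 12.1)]
to [0.6262, -0.0385, 0.155] 167.65 calls 1 rows/call 3.9 shift [0.1998, 0.2513, -0.0036] turn 0.2163
```

```bash
python3 -m handwheel '[[0,[0.2,0.251,-0.003],0.216],[0,[0.2,0.251,-0.003],0.216],[0,[0.2,0.251,-0.003],0.216],[0,[0.2,0.251,-0.003],0.216],[0,[0.2,0.251,-0.003],0.216]]'
python3 -c "
from h import *
for i in range(4): p=shot('wrist','w12_%d.png'%i)
st(); g=cv2.cvtColor(p['pixels'],cv2.COLOR_BGR2GRAY)
print('rows',g[130:190:2,225].tolist(),g[130:190:2,295].tolist())
print('cols',g[200,205:320:2].tolist())
print(tip(p,'plate3_mid'))
held(p,[(261,150),(261,160),(261,170)],.005)
plan((.6262,-.0385,.057,167.65))"
```

```text
t: 34.75
tcp_pos: [0.628, -0.0321, 0.1532]
orientation: [-2.436, -1.977, -0.001]
contact_force: [-0.7, 0.6, -1.9]
gripper_width: 0.0494
finger_force: 30.0
t 34.95 tcp [625.8, -39.5, 154.3] phi 167.63 tilt [-0.003, -0.001] F [-0.5, -0.3, -1.0] w 49.4 ff 30.0 q7 -0.54
rows [247, 248, 247, 247, 248, 247, 247, 247, 247, 247, 247, 247, 247, 247, 219, 158, 189, 190, 190, 189, 189, 191, 190, 191, 193, 192, 192, 193, 254, 254] [247, 247, 247, 247, 248, 248, 248, 248, 248, 248, 248, 249, 248, 249, 179, 167, 188, 188, 188, 188, 191, 190, 191, 191, 191, 191, 192, 191, 255, 255]
cols [49, 49, 51, 53, 54, 56, 137, 190, 192, 193, 197, 192, 193, 196, 196, 194, 97, 98, 119, 197, 197, 197, 198, 200, 205, 204, 186, 103, 104, 186, 196, 196, 200, 202, 202, 200, 194, 102, 101, 130, 197, 196, 194, 193, 194, 193, 193, 195, 197, 238, 138, 63, 61, 60, 59, 57, 54, 54]
[([0.6247, -0.0401, 0.148], 0.64)]
tool-frame pts mm [[53.6, -0.3, -5.1], [48.1, -0.3, -5.1], [42.5, -0.3, -5.1]]
to [0.6262, -0.0385, 0.057] 167.65 calls 1 rows/call 1.6 shift [0.0019, -0.0001, 0.1304] turn -0.0006
```

```bash
python3 -c "
from h import *
p=shot('wrist'); st()
for f,a in(('w5.png',126),('w8.png',140),('w12_3.png',150)):
    g=cv2.cvtColor(cv2.imread('pics/'+f),cv2.COLOR_BGR2GRAY); print(f,a,g[a:a+20,227:234].mean(1).round().tolist(),g[a:a+20,290:296].mean(1).round().tolist())
held(p,[(261,r) for r in (134,136,138,148,150,152,158,160,162)],.005)
for f in ('w6.png','w9.png'):
    g=cv2.cvtColor(cv2.imread('pics/'+f),cv2.COLOR_BGR2GRAY); print(f,[ (r,int(g[r,262])) for r in list(range(60,160,2))])"
```

```text
t 35.05 tcp [626.1, -40.0, 155.2] phi 167.58 tilt [-0.001, -0.001] F [0.1, -0.2, -1.5] w 49.2 ff 30.0 q7 -0.54
w5.png 126 [32.0, 32.0, 32.0, 33.0, 33.0, 34.0, 34.0, 40.0, 83.0, 143.0, 165.0, 186.0, 189.0, 189.0, 189.0, 190.0, 189.0, 190.0, 190.0, 190.0] [26.0, 27.0, 27.0, 28.0, 28.0, 29.0, 29.0, 34.0, 81.0, 145.0, 159.0, 179.0, 182.0, 182.0, 182.0, 182.0, 182.0, 182.0, 182.0, 183.0]
w8.png 140 [42.0, 42.0, 43.0, 43.0, 43.0, 44.0, 44.0, 45.0, 45.0, 102.0, 170.0, 177.0, 200.0, 219.0, 221.0, 222.0, 221.0, 221.0, 221.0, 222.0] [49.0, 49.0, 49.0, 50.0, 50.0, 50.0, 50.0, 50.0, 58.0, 116.0, 177.0, 184.0, 206.0, 221.0, 222.0, 222.0, 222.0, 222.0, 222.0, 222.0]
w12_3.png 150 [247.0, 248.0, 248.0, 248.0, 248.0, 248.0, 248.0, 245.0, 216.0, 156.0, 158.0, 172.0, 191.0, 192.0, 191.0, 192.0, 192.0, 191.0, 191.0, 192.0] [248.0, 248.0, 248.0, 248.0, 248.0, 248.0, 249.0, 241.0, 179.0, 156.0, 168.0, 188.0, 189.0, 189.0, 189.0, 189.0, 189.0, 189.0, 189.0, 190.0]
tool-frame pts mm [[61.1, -0.0, -5.1], [60.1, -0.0, -5.1], [59.0, -0.0, -5.1], [53.6, -0.0, -5.1], [52.5, -0.0, -5.1], [51.4, -0.0, -5.1], [48.
[... 521 characters left out ...]
(140, 246), (142, 176), (144, 155), (146, 94), (148, 94), (150, 96), (152, 99), (154, 156), (156, 165), (158, 166)]
w9.png [(60, 27), (62, 27), (64, 99), (66, 133), (68, 173), (70, 173), (72, 172), (74, 172), (76, 172), (78, 172), (80, 171), (82, 172), (84, 172), (86, 172), (88, 172), (90, 172), (92, 172), (94, 173), (96, 171), (98, 171), (100, 172), (102, 171), (104, 171), (106, 171), (108, 137), (110, 137), (112, 136), (114, 137), (116, 137), (118, 137), (120, 138), (122, 138), (124, 138), (126, 139), (128, 140), (130, 171), (132, 178), (134, 178), (136, 179), (138, 179), (140, 180), (142, 173), (144, 157), (146, 181), (148, 181), (150, 253), (152, 253), (154, 253), (156, 254), (158, 254)]
```

```bash
python3 -m handwheel '[[0,[-0.0015,-0.0005,0.05],0],[0,[-0.0015,-0.0005,0.1],0],[0,[-0.0015,-0.0005,0.136],0],[0,[-0.0015,-0.0005,0.136],0],[0,[-0.0015,-0.0005,0.136],0]]'
python3 -m handwheel '[[0,[0,0,0.001],0],[0,[0,0,0.001],0],[0,[0,0,0.001],0]]'
python3 -c "
from h import *
st(); plan((.6254,-.0411,.0505,167.65))"
```

```text
t: 35.67
tcp_pos: [0.6268, -0.0399, 0.0551]
orientation: [2.447, 1.969, 0.001]
contact_force: [-0.0, -0.1, -1.2]
gripper_width: 0.0495
finger_force: 30.0
t: 36.05
tcp_pos: [0.6266, -0.0393, 0.0536]
orientation: [2.446, 1.97, 0.001]
contact_force: [-0.5, -0.4, -0.9]
gripper_width: 0.0495
finger_force: 30.0
t 36.05 tcp [626.6, -39.3, 53.6] phi 167.69 tilt [0.001, -0.0] F [-0.5, -0.4, -0.9] w 49.5 ff 30.0 q7 -0.61
to [0.6254, -0.0411, 0.0505] 167.65 calls 1 rows/call 0.1 shift [-0.0027, -0.0011, 0.0042] turn 0.0005
```

```bash
python3 -m handwheel '[[0,[-0.0025,-0.001,0.002],0],[0,[-0.0025,-0.001,0.004],0],[0,[-0.0025,-0.001,0.004],0]]'
python3 -m handwheel '[[0,[0,0,0.001],0],[0,[0,0,0.001],0],[0,[0,0,0.001],0]]'
python3 -m handwheel '[[0,[0,0,0.001],0],[0,[0,0,0.001],0],[0,[0,0,0.001],0]]'
python3 -m handwheel '[[0,[0,0,0.001],0],[0,[0,0,0.001],0],[0,[0,0,0.001],0]]'
```

```text
t: 36.42
tcp_pos: [0.6251, -0.041, 0.0499]
orientation: [-2.447, -1.97, 0.0]
contact_force: [-1.2, 0.3, -1.4]
gripper_width: 0.0496
finger_force: 30.0
t: 36.8
tcp_pos: [0.6253, -0.0409, 0.0494]
orientation: [2.447, 1.971, 0.0]
contact_force: [-0.2, -0.2, -1.0]
gripper_width: 0.0496
finger_force: 30.0
t: 37.17
tcp_pos: [0.6254, -0.0409, 0.0491]
orientation: [2.446, 1.97, 0.0]
contact_force: [-1.6, -0.4, 5.1]
gripper_width: 0.0493
finger_force: 30.0
t: 37.55
tcp_pos: [0.6254, -0.0409, 0.0491]
orientation: [2.446, 1.97, 0.0]
contact_force: [-4.7, -0.6, 12.1]
gripper_width: 0.0494
finger_force: 30.0
```

```bash
python3 -m handwheel '[[0,[0,0,-0.002],0],[1,[0,0,-0.002],0],[1,[0,0,-0.002],0],[1,[0,0,-0.002],0],[1,[0,0,-0.002],0]]'
python3 -m handwheel '[[1,[0,0,-0.03],0],[0,[0,0,-0.04],0],[0,[0,0,-0.04],0],[0,[0,0,-0.04],0],[0,[0,0,-0.04],0]]'
python3 -c "
from h import *
st(); p=shot('wrist','w13.png'); print(tip(p,'plate3_mid'))"
python3 -m handwheel '[[0,[0.003,0,0],0],[0,[0.003,0,0],0],[0,[0.003,0,0],0],[0,[0.003,0,0.02],0],[0,[0.003,0,0.028],0]]'
python3 -m handwheel '[[0,[0,0,0],0],[0,[0,0,0.001],0],[0,[0,0,0.001],0]]'
```

```text
t: 38.17
tcp_pos: [0.6253, -0.0409, 0.0493]
orientation: [-2.447, -1.971, 0.0]
contact_force: [-0.5, -1.2, -0.3]
gripper_width: 0.0855
finger_force: 0.0
t: 38.8
tcp_pos: [0.6249, -0.041, 0.0787]
orientation: [-2.446, -1.97, 0.001]
contact_force: [0.9, 0.0, 0.3]
gripper_width: 0.0513
finger_force: 0.0
t 38.80 tcp [624.9, -41.0, 78.7] phi 167.70 tilt [-0.001, 0.0] F [0.9, 0.0, 0.3] w 51.3 ff 0.0 q7 -0.59
[([0.6233, -0.0385, 0.043], 0.73)]
t: 39.52
tcp_pos: [0.6249, -0.0389, 0.0568]
orientation: [-2.446, -1.97, 0.002]
contact_force: [-0.6, 0.4, 0.9]
gripper_width: 0.0001
finger_force: 0.0
t: 39.9
tcp_pos: [0.6259, -0.0387, 0.0579]
orientation: [2.447, 1.97, 0.001]
contact_force: [0.5, 0.4, 0.3]
gripper_width: 0.0002
finger_force: 0.0
```

```bash
python3 -m handwheel '[[0,[0,0,0.002],0],[0,[0,0,0.0045],0],[0,[0,0,0.0045],0]]'
python3 -m handwheel '[[0,[0,0,0.0008],0],[0,[0,0,0.0008],0],[0,[0,0,0.0008],0]]'
```

```text
t: 40.28
tcp_pos: [0.6258, -0.0388, 0.0545]
orientation: [2.446, 1.97, 0.0]
contact_force: [-0.1, 0.0, 3.7]
gripper_width: 0.0009
finger_force: 1.4
t: 40.65
tcp_pos: [0.6259, -0.0388, 0.0545]
orientation: [2.446, 1.97, 0.0]
contact_force: [-2.8, 0.6, 7.9]
gripper_width: 0.0002
finger_force: 3.9
```

```bash
python3 -m handwheel '[[0,[0,0,0.0003],0],[0,[0,0,0.0003],0],[0,[0,0,0.0003],0],[0,[0,0,0.0003],0],[0,[0,0,0.0003],0]]'
python3 -m handwheel '[[0,[0,0,0],0],[0,[0,0,0],0],[0,[0,0,0],0],[0,[0,0,0],0],[0,[0,0,0],0]]'
python3 -m handwheel '[[0,[0,0,-0.19],0],[0.8,[0,0,-0.19],0],[0.8,[0,0,-0.19],0],[0.8,[0,0,-0.19],0]]'
python3 -c "
from h import *
st(); p=shot('wrist'); print(tip(p,'plate3_mid')); p=shot('top'); print(masks(p,'plate4',.01),tip(p,'bar_mid'),masks(p,'bar',.01))
st()
plan((.588,.257,.20,-18))
plan((.596,.232,.20,-18))"
```

```text
t: 41.28
tcp_pos: [0.6259, -0.0388, 0.0545]
orientation: [2.446, 1.97, 0.0]
contact_force: [-2.4, 0.4, 9.8]
gripper_width: 0.0003
finger_force: 4.7
t: 41.9
tcp_pos: [0.6259, -0.0388, 0.0544]
orientation: [2.446, 1.97, 0.0]
contact_force: [-4.5, 0.5, 9.1]
gripper_width: 0.0004
finger_force: 4.7
t: 42.4
tcp_pos: [0.6262, -0.0389, 0.1967]
orientation: [2.446, 1.969, 0.002]
contact_force: [0.1, -0.1, -1.2]
gripper_width: 0.0266
finger_force: 0.0
t 42.40 tcp [626.2, -38.9, 196.7] phi 167.68 tilt [0.002, -0.001] F [0.1, -0.1, -1.2] w 26.6 ff 0.0 q7 -0.52
[([0.6232, -0.0392, 0.0447], 0.83), ([0.4108, 0.003, -0.0027], 0.57)]
[(690, 331, 77, 54, 26.3, 0.83), (832, 98, 75, 49, 7.3, 0.73), (685, 165, 75, 52, 22.7, 0.7), (587, 256, 74, 54, 74.3, 0.57), (637, 9, 26, 4, 170.5, 0.56), (643, 16, 46, 8, 167.8, 0.4), (653, -1, 6, 3, 1.4, 0.36)] [([0.4092, 0.0016, 0.005], 0.69)] [(408, 7, 206, 26, 97.1, 0.93)]
t 42.70 tcp [625.0, -38.8, 194.1] phi 167.70 tilt [-0.003, 0.0] F [-0.8, 0.4, -0.8] w 51.1 ff 0.0 q7 -0.52
to [0.588, 0.257, 0.2] -18 calls 2 rows/call 2.4 shift [0.1874, -0.0661, -0.0039] turn 0.0317
to [0.596, 0.232, 0.2] -18 calls 1 rows/call 4.4 shift [0.3445, -0.1147, -0.0078] turn 0.0634
```

The bar has been knocked and is now near (0.409, 0.002). On to plate4.

```bash
python3 -m handwheel '[[0.8,[0.332,-0.132,0],0.062],[0.8,[0.332,-0.132,0],0.062],[0.8,[0.332,-0.132,0],0.062],[0.8,[0.332,-0.132,0],0.062],[0.8,[0.332,-0.132,0],0.062]]'
python3 - <<'E'
from h import *
for i in range(5): p=shot('wrist','w14_%d.png'%i)
st(); print(tip(p,'plate4_mid')); edges(p,'plate4',(.588,.257))
for t in (140,170,200):
    o,W=bright(p,(.588,.257),thr=t,r=.07); print(o)
cv2.imwrite('pics/w14r.png',W)
x,y,a,b,th=min(o,key=lambda o:np.hypot(o[0]-588,o[1]-257)); plan((x/1e3,y/1e3,.0045,th-90))
E
```

```text
t: 43.32
tcp_pos: [0.5797, 0.231, 0.1954]
orientation: [-2.531, -1.856, 0.0]
contact_force: [0.1, -0.2, -0.1]
gripper_width: 0.0699
finger_force: 0.0
t 43.58 tcp [582.8, 223.2, 195.3] phi 161.97 tilt [-0.001, -0.002] F [-0.4, 0.4, 0.4] w 70.1 ff 0.0 q7 -1.05
[([0.5884, 0.2568, 0.0012], 0.98), ([0.8344, 0.0982, 0.005], 0.87), ([0.6882, 0.1651, 0.0047], 0.61), ([0.6912, 0.3299, 0.0049], 0.59), ([0.3163, 0.4021, 0.002], 0.55)]
plate4 [(590, 258, 74, 52, 73.0, 0.71)]
[(589.5, 258.7, 73.2, 51.7, 73.1)]
[(589.6, 258.7, 72.8, 51.1, 73.0)]
[(589.6, 258.7, 72.2, 50.7, 73.1)]
to [0.5896, 0.2587, 0.0045] -16.900000000000006 calls 1 rows/call 3.1 shift [0.0479, -0.0063, 0.2548] turn -0.0131
```

View pics/w14r.png

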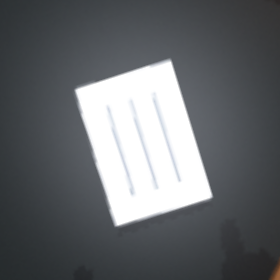

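Plate4 is the aluminium one: corners (75,88), (172,60), (212,197) and (117,226), so (0.5896, 0.2587) at 73.1°.

```bash
python3 -m handwheel '[[0.8,[0.048,-0.0065,0.12],-0.013],[0.8,[0.048,-0.0065,0.2],-0.013],[0.8,[0.048,-0.0065,0.235],-0.013],[0.8,[0.048,-0.0065,0.235],-0.013],[0.8,[0.048,-0.0065,0.235],-0.013]]'
python3 -m handwheel '[[0.8,[0,0,0],0],[0.8,[0,0,0],0],[0.8,[0,0,0],0]]'
python3 -c "
from h import *
st(); plan((.5896,.2587,.0035,-16.9))"
```

```text
t: 44.3
tcp_pos: [0.5899, 0.2611, 0.0217]
orientation: [2.522, 1.873, 0.003]
contact_force: [0.2, -0.2, -0.1]
gripper_width: 0.0701
finger_force: 0.0
t: 44.68
tcp_pos: [0.5891, 0.2614, 0.0209]
orientation: [2.52, 1.874, 0.002]
contact_force: [0.6, -0.4, -0.6]
gripper_width: 0.0702
finger_force: 0.0
t 44.67 tcp [589.1, 261.4, 20.9] phi 163.27 tilt [0.002, 0.0] F [0.6, -0.4, -0.6] w 70.2 ff 0.0 q7 -1.20
to [0.5896, 0.2587, 0.0035] -16.9 calls 1 rows/call 0.3 shift [-0.0032, 0.0017, 0.0231] turn 0.0019
```

```bash
python3 -m handwheel '[[0.8,[-0.003,0.0015,0.01],0],[0.8,[-0.003,0.0015,0.022],0],[0.8,[-0.003,0.0015,0.022],0],[0.8,[-0.003,0.0015,0.022],0]]'
python3 -m handwheel '[[0,[0,0,0],0],[0,[0,0,0],0],[0,[0,0,0],0],[0,[0,0,0],0],[0,[0,0,0],0]]'
python3 -m handwheel '[[0,[0,0,-0.05],0],[0,[0,0,-0.1],0],[0,[0,0,-0.2],0],[0,[0,0,-0.2],0],[0,[0,0,-0.2],0]]'
python3 -c "
from h import *
st(); p=shot('wrist'); st(); p=shot('wrist','w15.png')
print(tip(p,'plate4_mid'))
g=cv2.cvtColor(p['pixels'],cv2.COLOR_BGR2GRAY); print([(r,int(g[r,227:234].mean()),int(g[r,290:296].mean())) for r in range(156,190)])
held(p,[(261,r) for r in (166,168,170,172,174,176)],.005)
plan((.6259,-.0387,.155,167.65))"
```

```text
t: 45.18
tcp_pos: [0.5887, 0.259, 0.0029]
orientation: [-2.52, -1.875, 0.001]
contact_force: [0.2, 0.8, 0.2]
gripper_width: 0.0701
finger_force: 0.0
t: 45.8
tcp_pos: [0.5891, 0.259, 0.0034]
orientation: [2.521, 1.875, 0.001]
contact_force: [0.1, -0.0, 1.4]
gripper_width: 0.0496
finger_force: 30.0
t: 46.42
tcp_pos: [0.5892, 0.2588, 0.1536]
orientation: [2.52, 1.874, 0.002]
contact_force: [-0.2, -0.6, -1.6]
gripper_width: 0.0499
finger_force: 30.0
t 46.42 tcp [589.2, 258.8, 153.6] phi 163.28 tilt [0.001, -0.0] F [-0.2, -0.6, -1.6] w 49.9 ff 30.0 q7 -1.11
t 46.48 tcp [588.5, 258.3, 152.1] phi 163.28 tilt [-0.001, -0.001] F [0.5, -0.3, -1.3] w 49.4 ff 30.0 q7 -1.11
[([0.5865, 0.2593, 0.1551], 0.96), ([0.6942, 0.3327, 0.0046], 0.89), ([0.8369, 0.1007, 0.0027], 0.71)]
[(156, 54, 56), (157, 55, 57), (158, 56, 58), (159, 57, 59), (160, 57, 60), (161, 58, 61), (162, 59, 62), (163, 60, 62), (164, 61, 64), (165, 62, 65), (166, 63, 66), (167, 64, 67), (168, 65, 68), (169, 67, 70), (170, 67, 71), (171, 68, 71), (172, 69, 72), (173, 70, 74), (174, 72, 75), (175, 98, 101), (176, 166, 167), (177, 208, 207), (178, 210, 209), (179, 215, 214), (180, 227, 227), (181, 235, 235), (182, 235, 235), (183, 235, 235), (184, 235, 235), (185, 235, 235), (186, 235, 235), (187, 235, 235), (188, 242, 235), (189, 249, 247)]
tool-frame pts mm [[43.6, 0.6, -5.1], [42.5, 0.6, -5.1], [41.3, 0.6, -5.1], [40.2, 0.6, -5.1], [39.0, 0.6, -5.1], [37.9, 0.6, -5.1]]
to [0.6259, -0.0387, 0.155] 167.65 calls 2 rows/call 2.4 shift [-0.1822, 0.0811, -0.0027] turn -0.0243
```

```bash
python3 -m handwheel '[[0,[-0.182,0.081,0],0],[0,[-0.182,0.081,0],0],[0,[-0.182,0.081,0],0],[0,[-0.182,0.081,0],0],[0,[-0.182,0.081,0],0]]'
python3 -m handwheel '[[0,[-0.182,0.081,0],-0.048],[0,[-0.182,0.081,0],-0.048],[0,[-0.182,0.081,0],-0.048],[0,[-0.182,0.081,0],-0.048],[0,[-0.182,0.081,0],-0.048]]'
python3 -m handwheel '[[0,[0,0,0.05],0],[0,[0,0,0.09],0],[0,[0,0,0.115],0],[0,[0,0,0.115],0],[0,[0,0,0.115],0]]'
python3 -m handwheel '[[0,[0,0,0],0],[0,[0,0,0],0]]'
python3 -c "
from h import *
st(); plan((.6259,-.0387,.060,167.65))"
```

```text
t: 47.2
tcp_pos: [0.6071, 0.1123, 0.1523]
orientation: [-2.518, -1.876, 0.001]
contact_force: [-0.3, -0.1, -0.9]
gripper_width: 0.0494
finger_force: 30.0
t: 47.82
tcp_pos: [0.6266, -0.0342, 0.1531]
orientation: [-2.444, -1.972, -0.001]
contact_force: [-0.0, 0.1, -0.8]
gripper_width: 0.0498
finger_force: 30.0
t: 48.45
tcp_pos: [0.6276, -0.0366, 0.0681]
orientation: [2.447, 1.969, 0.002]
contact_force: [0.6, -0.0, -1.1]
gripper_width: 0.0499
finger_force: 30.0
t: 48.7
tcp_pos: [0.6273, -0.0376, 0.0678]
orientation: [2.448, 1.968, 0.001]
contact_force: [0.6, -0.0, -0.1]
gripper_width: 0.0494
finger_force: 30.0
t 48.70 tcp [627.3, -37.6, 67.8] phi 167.59 tilt [0.001, -0.0] F [0.6, -0.0, -0.1] w 49.4 ff 30.0 q7 -0.62
to [0.6259, -0.0387, 0.06] 167.65 calls 1 rows/call 0.1 shift [-0.0018, -0.0015, 0.0104] turn -0.0007
```

```bash
python3 -m handwheel '[[0,[-0.0015,-0.0015,0.005],0],[0,[-0.0015,-0.0015,0.01],0],[0,[-0.0015,-0.0015,0.01],0],[0,[-0.0015,-0.0015,0.01],0]]'
python3 -m handwheel '[[0,[0,0,0.001],0],[0,[0,0,0.001],0],[0,[0,0,0.001],0]]'
python3 -m handwheel '[[0,[0,0,0.001],0],[0,[0,0,0.001],0],[0,[0,0,0.001],0]]'
python3 -m handwheel '[[0,[0,0,0.001],0],[0,[0,0,0.001],0],[0,[0,0,0.001],0]]'
```

```text
t: 49.2
tcp_pos: [0.6254, -0.0383, 0.0594]
orientation: [-2.448, -1.969, 0.0]
contact_force: [0.7, -0.0, -0.6]
gripper_width: 0.0499
finger_force: 30.0
t: 49.58
tcp_pos: [0.6255, -0.0383, 0.0587]
orientation: [2.448, 1.969, 0.0]
contact_force: [1.1, -0.1, -1.1]
gripper_width: 0.0496
finger_force: 30.0
t: 49.95
tcp_pos: [0.6254, -0.0383, 0.0579]
orientation: [2.448, 1.969, -0.0]
contact_force: [-0.1, -0.0, -1.2]
gripper_width: 0.0496
finger_force: 30.0
t: 50.32
tcp_pos: [0.6255, -0.0383, 0.0573]
orientation: [2.448, 1.969, 0.0]
contact_force: [-0.9, -0.0, 2.1]
gripper_width: 0.0497
finger_force: 30.0
```

```bash
python3 -m handwheel '[[0,[0,0,0],0],[1,[0,0,0],0],[1,[0,0,0],0],[1,[0,0,0],0],[1,[0,0,0],0]]'
python3 -m handwheel '[[1,[0,0,-0.03],0],[0,[0,0,-0.04],0],[0,[0,0,-0.04],0],[0,[0,0,-0.04],0],[0,[0,0,-0.04],0]]'
python3 -c "
from h import *
st(); p=shot('wrist','w16.png'); print(tip(p,'plate4_mid'))"
python3 -m handwheel '[[0,[0,0,0],0],[0,[0,0,0],0],[0,[0,0,0],0],[0,[0,0,0.02],0],[0,[0,0,0.026],0]]'
python3 -m handwheel '[[0,[0,0,0],0],[0,[0,0,0.001],0],[0,[0,0,0.001],0]]'
```

```text
t: 50.95
tcp_pos: [0.6254, -0.0384, 0.0571]
orientation: [-2.448, -1.969, 0.0]
contact_force: [-0.2, 0.0, -0.4]
gripper_width: 0.0856
finger_force: 0.0
t: 51.58
tcp_pos: [0.6251, -0.0384, 0.0865]
orientation: [-2.448, -1.968, 0.001]
contact_force: [0.5, 0.4, 0.6]
gripper_width: 0.0513
finger_force: 0.0
t 51.58 tcp [625.1, -38.4, 86.5] phi 167.61 tilt [-0.001, 0.0] F [0.5, 0.4, 0.6] w 51.3 ff 0.0 q7 -0.60
[([0.6265, -0.0366, 0.0595], 0.94)]
t: 52.3
tcp_pos: [0.6245, -0.0385, 0.0661]
orientation: [-2.447, -1.968, 0.003]
contact_force: [0.5, -0.6, -0.1]
gripper_width: 0.0005
finger_force: 0.0
t: 52.68
tcp_pos: [0.6256, -0.0383, 0.0672]
orientation: [2.448, 1.969, 0.0]
contact_force: [0.2, -0.6, 0.4]
gripper_width: 0.0001
finger_force: 0.0
```

```bash
python3 -m handwheel '[[0,[0,0,0.002],0],[0,[0,0,0.0042],0],[0,[0,0,0.0042],0]]'
python3 -m handwheel '[[0,[0,0,0.0008],0],[0,[0,0,0.0008],0],[0,[0,0,0.0008],0]]'
```

```text
t: 53.05
tcp_pos: [0.6256, -0.0384, 0.0645]
orientation: [2.448, 1.968, 0.0]
contact_force: [-1.6, -0.2, 5.4]
gripper_width: 0.0007
finger_force: 2.9
t: 53.42
tcp_pos: [0.6256, -0.0384, 0.0645]
orientation: [2.448, 1.968, 0.0]
contact_force: [-3.1, -0.8, 9.9]
gripper_width: 0.0002
finger_force: 5.0
```

```bash
python3 -m handwheel '[[0,[0,0,0.0001],0],[0,[0,0,0.0001],0],[0,[0,0,0.0001],0],[0,[0,0,0.0001],0],[0,[0,0,0.0001],0]]'
python3 -m handwheel '[[0,[0,0,0],0],[0,[0,0,0],0],[0,[0,0,0],0],[0,[0,0,0],0],[0,[0,0,0],0]]'
python3 -m handwheel '[[0,[0,0,-0.18],0],[0.5,[0,0,-0.18],0],[0.5,[0,0,-0.18],0],[0.5,[0,0,-0.18],0],[0.5,[0,0,-0.18],0]]'
python3 -c "
from h import *
p=shot('wrist','w17.png'); p=shot('wrist','w17.png'); st(); print(tip(p,'plate4_mid'),tip(p,'plate1_mid'),tip(p,'saddles'))
plan((.410,-.03,.20,7.5))"
```

```text
t: 54.05
tcp_pos: [0.6256, -0.0384, 0.0644]
orientation: [2.448, 1.968, 0.0]
contact_force: [-3.1, -0.3, 10.8]
gripper_width: 0.0003
finger_force: 5.3
t: 54.68
tcp_pos: [0.6256, -0.0384, 0.0644]
orientation: [2.448, 1.968, 0.0]
contact_force: [-4.0, -1.0, 10.7]
gripper_width: 0.0002
finger_force: 5.3
t: 55.3
tcp_pos: [0.6244, -0.0387, 0.1962]
orientation: [-2.447, -1.968, 0.004]
contact_force: [-0.5, -0.7, -0.4]
gripper_width: 0.0366
finger_force: 0.0
t 55.40 tcp [624.6, -38.5, 196.2] phi 167.61 tilt [-0.003, 0.0] F [0.6, -0.2, 0.4] w 42.5 ff 0.0 q7 -0.53
[([0.8357, 0.0986, 0.0037], 0.76), ([0.6233, -0.0379, 0.0584], 0.63)] [] []
to [0.41, -0.03, 0.2] 7.5 calls 1 rows/call 3.4 shift [-0.0506, -0.2824, -0.004] turn -0.2209
```

View pics/w17.png

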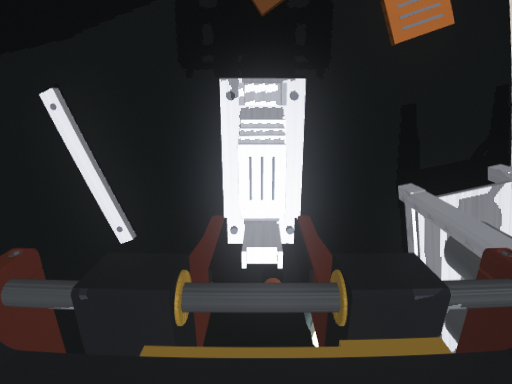

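The stack stands square between the posts (cols 220–304), with the bar at upper left, (45,95) to (130,238). Now the bar.

```bash
python3 -m handwheel '[[0.5,[-0.05,-0.28,0],-0.22],[0.5,[-0.05,-0.28,0],-0.22],[0.5,[-0.05,-0.28,0],-0.22],[0.5,[-0.05,-0.28,0],-0.22],[0.5,[-0.05,-0.28,0],-0.22]]'
python3 -m handwheel '[[0.5,[0,0,0],0],[0.5,[0,0,0],0]]'
python3 - <<'E'
from h import *
p=shot('wrist','w18.png'); st(); print(tip(p,'bar_mid')); print(masks(p,'bar',.012))
for t in (120,170,200):
    o,W=bright(p,(.410,.004),z=.012,thr=t,r=.13); print(o)
cv2.imwrite('pics/w18r.png',W)
E
```

```text
t: 56.18
tcp_pos: [0.411, -0.0305, 0.1982]
orientation: [2.073, 2.358, -0.003]
contact_force: [-0.5, -1.6, 0.1]
gripper_width: 0.044
finger_force: 0.0
t: 56.42
tcp_pos: [0.4134, -0.0297, 0.1981]
orientation: [-2.073, -2.36, -0.002]
contact_force: [-0.4, -0.3, 0.6]
gripper_width: 0.0438
finger_force: 0.0
t 56.48 tcp [413.2, -29.6, 198.0] phi 7.43 tilt [0.0, 0.001] F [-0.4, -0.9, 0.5] w 44.0 ff 0.0 q7 -0.07
[([0.406, 0.0045, 0.0069], 0.59), ([0.6274, -0.0377, 0.0299], 0.21)]
[(411, 5, 210, 22, 98.2, 0.76)]
[(410.1, 4.9, 209.3, 21.2, 98.7)]
[(413.1, -13.6, 171.2, 20.2, 98.7)]
[(413.5, -16.2, 165.4, 19.6, 98.7)]
```

```bash
python3 -c "
from h import *
plan((.4101,.0049,.02,8.7))"
```

```text
to [0.4101, 0.0049, 0.02] 8.7 calls 1 rows/call 2.9 shift [0.046, 0.0024, 0.2372] turn -0.0140
```

```bash
python3 -m handwheel '[[0.5,[0.046,0.0025,0.12],-0.014],[0.5,[0.046,0.0025,0.2],-0.014],[0.5,[0.046,0.0025,0.237],-0.014],[0.5,[0.046,0.0025,0.237],-0.014],[0.5,[0.046,0.0025,0.237],-0.014]]'
python3 -m handwheel '[[0.5,[0,0,0],0],[0.5,[0,0,0],0],[0.5,[0,0,0],0]]'
python3 -c "
from h import *
st(); plan((.4101,.0049,.0035,8.7))"
```

```text
t: 57.2
tcp_pos: [0.4107, 0.005, 0.0217]
orientation: [2.046, 2.383, 0.001]
contact_force: [-0.4, 0.3, 0.3]
gripper_width: 0.0438
finger_force: 0.0
t: 57.58
tcp_pos: [0.4104, 0.004, 0.0213]
orientation: [2.047, 2.38, 0.001]
contact_force: [-1.2, -0.0, 0.5]
gripper_width: 0.044
finger_force: 0.0
t 57.58 tcp [410.4, 4.0, 21.3] phi 8.61 tilt [0.002, -0.001] F [-1.2, -0.0, 0.5] w 44.0 ff 0.0 q7 -0.53
to [0.4101, 0.0049, 0.0035] 8.7 calls 1 rows/call 0.3 shift [0.0013, -0.0002, 0.0238] turn -0.0010
```

```bash
python3 -m handwheel '[[0.5,[0.0013,0,0.012],-0.001],[0.5,[0.0013,0,0.0235],-0.001],[0.5,[0.0013,0,0.0235],-0.001],[0.5,[0.0013,0,0.0235],-0.001]]'
python3 -m handwheel '[[0,[0,0,0],0],[0,[0,0,0],0],[0,[0,0,0],0],[0,[0,0,0],0],[0,[0,0,0],0]]'
python3 -m handwheel '[[0,[0,0,-0.05],0],[0,[0,0,-0.1],0],[0,[0,0,-0.22],0],[0,[0,0,-0.22],0],[0,[0,0,-0.22],0]]'
python3 -c "
from h import *
p=shot('wrist'); p=shot('wrist','w19.png'); st(); print(tip(p,'bar_mid'))
g=cv2.cvtColor(p['pixels'],cv2.COLOR_BGR2GRAY); print([(r,int(g[r,257:266].mean())) for r in range(60,130,2)])
held(p,[(261,r) for r in (80,84,88,92,96,100)],.008)
plan((.6259,-.0387,.17,167.65))"
```

```text
t: 58.08
tcp_pos: [0.4094, 0.0057, 0.0025]
orientation: [-2.044, -2.385, 0.0]
contact_force: [-0.4, 0.4, 0.5]
gripper_width: 0.044
finger_force: 0.0
t: 58.7
tcp_pos: [0.4097, 0.0055, 0.0028]
orientation: [2.045, 2.384, 0.0]
contact_force: [0.0, 0.1, 3.3]
gripper_width: 0.0198
finger_force: 30.0
t: 59.32
tcp_pos: [0.4104, 0.005, 0.1688]
orientation: [2.045, 2.381, 0.001]
contact_force: [-0.4, -0.1, -4.6]
gripper_width: 0.0197
finger_force: 30.0
t 59.42 tcp [408.7, 4.9, 166.6] phi 8.72 tilt [-0.001, -0.001] F [0.1, -1.1, -4.1] w 19.5 ff 30.0 q7 -0.21
[([0.4066, 0.0009, 0.1735], 0.84), ([0.4104, 0.0024, 0.1606], 0.5), ([0.6268, -0.0364, 0.0318], 0.33)]
[(60, 171), (62, 172), (64, 172), (66, 172), (68, 172), (70, 172), (72, 172), (74, 171), (76, 171), (78, 172), (80, 126), (82, 81), (84, 80), (86, 80), (88, 80), (90, 80), (92, 79), (94, 86), (96, 157), (98, 171), (100, 171), (102, 171), (104, 171), (106, 171), (108, 171), (110, 171), (112, 171), (114, 171), (116, 171), (118, 171), (120, 171), (122, 170), (124, 170), (126, 170), (128, 170)]
tool-frame pts mm [[88.0, 1.5, -8.0], [86.1, 1.5, -8.0], [84.1, 1.5, -8.0], [82.1, 1.5, -8.0], [80.2, 1.5, -8.0], [78.2, 1.5, -8.0]]
to [0.6259, -0.0387, 0.17] 167.65 calls 1 rows/call 3.6 shift [-0.1018, 0.2778, -0.005] turn 0.2344
```

```bash
python3 -m handwheel '[[0,[-0.102,0.278,0],0.234],[0,[-0.102,0.278,0],0.234],[0,[-0.102,0.278,0],0.234],[0,[-0.102,0.278,0],0.234],[0,[-0.102,0.278,0],0.234]]'
python3 -m handwheel '[[0,[0,0,0.03],0],[0,[0,0,0.06],0],[0,[0,0,0.09],0],[0,[0,0,0.09],0],[0,[0,0,0.09],0]]'
python3 -m handwheel '[[0,[0,0,0],0],[0,[0,0,0],0]]'
python3 -c "
from h import *
p=shot('wrist','w20.png'); st(); print(tip(p,'bar_mid'),tip(p,'saddles'))
g=cv2.cvtColor(p['pixels'],cv2.COLOR_BGR2GRAY); print([(r,int(g[r,257:266].mean())) for r in range(40,140,3)])
plan((.6259,-.0387,.083,167.65))"
```

```text
t: 60.1
tcp_pos: [0.6279, -0.0383, 0.1638]
orientation: [-2.444, -1.968, 0.004]
contact_force: [-1.1, 0.2, -3.4]
gripper_width: 0.0199
finger_force: 30.0
t: 60.72
tcp_pos: [0.6269, -0.0378, 0.1002]
orientation: [-2.446, -1.971, 0.001]
contact_force: [0.2, 0.1, -2.9]
gripper_width: 0.0198
finger_force: 30.0
t: 60.98
tcp_pos: [0.6276, -0.0384, 0.101]
orientation: [2.446, 1.97, 0.001]
contact_force: [0.7, 0.3, -3.8]
gripper_width: 0.0195
finger_force: 30.0
t 61.02 tcp [627.5, -38.4, 100.9] phi 167.69 tilt [0.001, -0.0] F [-0.6, 0.2, -3.8] w 19.7 ff 30.0 q7 -0.62
[([0.6236, -0.0406, 0.1036], 0.69)] []
[(40, 22), (43, 23), (46, 100), (49, 160), (52, 160), (55, 160), (58, 160), (61, 160), (64, 161), (67, 160), (70, 161), (73, 161), (76, 161), (79, 153), (82, 79), (85, 78), (88, 78), (91, 78), (94, 82), (97, 161), (100, 161), (103, 161), (106, 162), (109, 162), (112, 162), (115, 162), (118, 162), (121, 162), (124, 162), (127, 163), (130, 162), (133, 162), (136, 163), (139, 163)]
to [0.6259, -0.0387, 0.083] 167.65 calls 1 rows/call 0.3 shift [-0.0008, -0.002, 0.0235] turn 0.0004
```

View pics/w20.png

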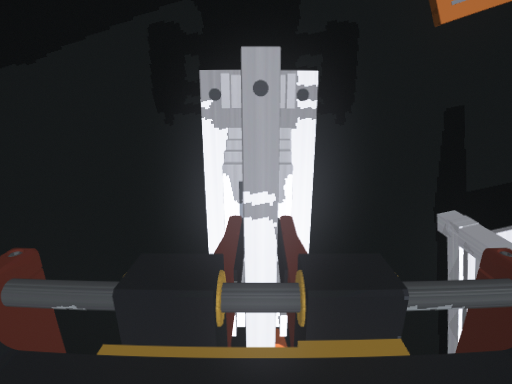

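The bar lies centred over both saddles (cols 243–280, base 202–318). Lowering it.

```bash
python3 -m handwheel '[[0,[-0.001,-0.002,0.01],0],[0,[-0.001,-0.002,0.0235],0],[0,[-0.001,-0.002,0.0235],0],[0,[-0.001,-0.002,0.0235],0]]'
python3 -m handwheel '[[0,[0,0,0.004],0],[0,[0,0,0.006],0],[0,[0,0,0.006],0],[0,[0,0,0.006],0]]'
python3 -m handwheel '[[0,[0,0,0.001],0],[0,[0,0,0.001],0],[0,[0,0,0.001],0]]'
python3 -m handwheel '[[0,[0,0,0.001],0],[0,[0,0,0.001],0],[0,[0,0,0.001],0]]'
```

```text
t: 61.62
tcp_pos: [0.6256, -0.0386, 0.0824]
orientation: [-2.446, -1.971, 0.0]
contact_force: [-0.2, -0.7, -2.2]
gripper_width: 0.0197
finger_force: 30.0
t: 62.12
tcp_pos: [0.6257, -0.0387, 0.0782]
orientation: [2.447, 1.971, 0.0]
contact_force: [0.3, 0.1, -3.0]
gripper_width: 0.0196
finger_force: 30.0
t: 62.5
tcp_pos: [0.6257, -0.0388, 0.0774]
orientation: [2.447, 1.971, 0.0]
contact_force: [0.3, -0.3, -2.9]
gripper_width: 0.0197
finger_force: 30.0
t: 62.88
tcp_pos: [0.6257, -0.0388, 0.077]
orientation: [2.446, 1.97, 0.0]
contact_force: [-2.1, -0.3, 1.1]
gripper_width: 0.0199
finger_force: 30.0
```

```bash
python3 -m handwheel '[[0.5,[0,0,0],0],[0.5,[0,0,0],0],[0.5,[0,0,0],0],[0.5,[0,0,0],0],[0.5,[0,0,-0.05],0]]'
python3 -m handwheel '[[0.5,[0,0,-0.18],0],[0.5,[0,0,-0.18],0],[0.5,[0,0,-0.18],0],[0.5,[0,0,-0.18],0],[0.5,[0,0,-0.18],0]]'
python3 -c "
from h import *
p=shot('wrist'); p=shot('wrist','w21.png'); st(); print(tip(p,'bar_mid')); print(masks(p,'bar',.086))
for t in (150,190):
    o,W=bright(p,(.626,-.0387),z=.086,thr=t,r=.13); print(o)
plan((.455,-.458,.25,167.65))"
```

```text
t: 63.5
tcp_pos: [0.6237, -0.0391, 0.1119]
orientation: [-2.444, -1.969, 0.006]
contact_force: [0.1, -0.0, 0.7]
gripper_width: 0.0439
finger_force: 0.0
t: 64.12
tcp_pos: [0.6248, -0.0391, 0.2471]
orientation: [-2.445, -1.969, 0.004]
contact_force: [0.3, -0.3, -0.4]
gripper_width: 0.0439
finger_force: 0.0
t 64.22 tcp [624.9, -39.0, 247.2] phi 167.70 tilt [-0.003, 0.0] F [0.3, -0.7, -0.1] w 44.0 ff 0.0 q7 -0.53
[([0.6234, -0.0414, 0.0812], 0.7)]
[(626, -38, 206, 20, 77.7, 0.73)]
[(625.4, -39.3, 207.7, 80.9, 77.5)]
[(625.1, -41.1, 203.4, 80.1, 77.5)]
to [0.455, -0.458, 0.25] 167.65 calls 2 rows/call 3.6 shift [-0.2972, -0.0513, -0.0015] turn 0.0003
```

Bar is at (626, -38), 77.7°, at the saddle height. On to the key.

```bash
python3 -m handwheel '[[0.5,[-0.297,-0.051,0],0],[0.5,[-0.297,-0.051,0],0],[0.5,[-0.297,-0.051,0],0],[0.5,[-0.297,-0.051,0],0],[0.5,[-0.297,-0.051,0],0]]'
python3 -m handwheel '[[0.5,[-0.297,-0.051,0],0],[0.5,[-0.297,-0.051,0],0],[0.5,[-0.297,-0.051,0],0],[0.5,[-0.297,-0.051,0],0],[0.5,[-0.297,-0.051,0],0]]'
python3 - <<'E'
from h import *
for i in range(4): p=shot('wrist','w22.png')
st(); print(tip(p,'key_bow')); print(masks(p,'key',.111), masks(p,'key_bow',.111))
n=robot.masks_of(p,'key'); 
if n:
    ys,xs=np.nonzero(n[0]['pixels']); print('px',xs.min(),xs.max(),ys.min(),ys.max())
def rect(z,r,c=(.461,-.432)):
    o,W=bright(p,c,z=z,r=r); return W
W=rect(.111,.05); cv2.imwrite('pics/w22r.png',cv2.resize(W,None,fx=3,fy=3))
g=cv2.cvtColor(W,cv2.COLOR_BGR2GRAY); print('W',W.shape); print(cv2.resize(g,(34,34),interpolation=cv2.INTER_AREA).tolist())
E
```

```text
t: 64.95
tcp_pos: [0.5389, -0.2525, 0.2481]
orientation: [-2.453, -1.962, 0.003]
contact_force: [0.7, 1.5, -0.2]
gripper_width: 0.0439
finger_force: 0.0
t: 65.58
tcp_pos: [0.4544, -0.4603, 0.2479]
orientation: [-2.45, -1.964, 0.001]
contact_force: [0.5, 0.4, 0.2]
gripper_width: 0.0441
finger_force: 0.0
t 65.78 tcp [457.5, -455.5, 249.1] phi 167.88 tilt [0.001, 0.001] F [0.8, -0.4, 0.1] w 43.8 ff 0.0 q7 0.23
[([0.4636, -0.4279, 0.0982], 0.75)]
[(461, -425, 40, 23, 3.6, 0.58)] [(461, -426, 41, 24, 23.0, 0.58)]
px 241 277 138 164
W (200, 200, 3)
[[38, 39, 40, 42, 49, 149, 245, 250, 250, 250, 250, 250, 250, 250, 249, 249, 249, 249, 249, 247, 242, 224, 202, 164, 121, 93, 63, 53, 50, 48, 48, 47, 45, 44], [38, 40, 42, 43, 58, 182, 248, 250, 250, 250, 250, 250, 250, 250, 250, 250, 249, 249, 249, 249, 249, 249, 248, 247, 244, 239, 216, 194, 153, 105, 83, 57, 48, 45], [39, 41, 42, 44, 74, 210, 250, 250, 250, 250, 250, 250, 250, 250, 250, 249, 249, 249, 249, 249, 249, 249, 248, 248, 248, 248, 245, 246, 246, 241, 235, 208, 170, 139], [40, 42, 43, 45, 100, 229, 249, 250, 250, 250, 250, 250, 250, 
[... 4447 characters left out ...]
44, 242, 197, 50, 40], [242, 242, 242, 242, 243, 243, 243, 243, 243, 243, 244, 244, 244, 244, 244, 244, 244, 245, 245, 245, 245, 245, 245, 245, 245, 244, 244, 244, 244, 243, 241, 161, 41, 40], [241, 242, 242, 242, 242, 243, 243, 243, 243, 243, 243, 243, 244, 244, 244, 244, 244, 244, 244, 244, 244, 245, 245, 245, 244, 244, 244, 244, 244, 243, 237, 124, 39, 39], [241, 241, 241, 242, 242, 242, 242, 242, 243, 243, 243, 243, 243, 243, 243, 244, 244, 244, 244, 244, 244, 244, 244, 244, 244, 244, 244, 243, 243, 243, 229, 88, 38, 39], [240, 241, 241, 241, 242, 242, 242, 242, 242, 242, 242, 243, 243, 243, 243, 243, 243, 243, 243, 244, 244, 244, 244, 244, 244, 244, 243, 243, 243, 242, 211, 58, 38, 38]]
```

Run:
```python
from h import *
p=shot('wrist'); st()
c=(.461,-.432); o,W=bright(p,c,z=.111,r=.05); g=cv2.cvtColor(W,cv2.COLOR_BGR2GRAY).astype(int)
xs=np.arange(72,134); up=np.array([np.argmax(g[60:,x]<140)+60 for x in xs]); k=np.polyfit(xs,up,1); print('slope deg',np.degrees(np.arctan(k[0])),'resid',np.abs(np.polyval(k,xs)-up).max())
# length: sample along line parallel 2.5mm (5px) and 5 below the edge
t=np.arctan(k[0]); d=np.array([np.cos(t),np.sin(t)]); nrm=np.array([-d[1],d[0]]); b0=np.array([100,np.polyval(k,100)])
for off in (4,8,12):
    s=np.arange(-60,61); q=b0+nrm*off+s[:,None]*d; v=g[q[:,1].round().astype(int),q[:,0].round().astype(int)]; w=s[v<140]; print(off,w.min(),w.max())
for s0 in (-25,0,25):
    q=b0+s0*d+np.arange(-4,36)[:,None]*nrm; print(s0,g[q[:,1].round().astype(int),q[:,0].round().astype(int)].tolist())
print('b0 world',c[0]+(b0[0]-99.5)*.0005,c[1]+(b0[1]-99.5)*.0005,'d',d)
```

```text
t 66.03 tcp [456.6, -456.9, 249.3] phi 167.78 tilt [0.0, -0.0] F [1.0, -0.5, 0.4] w 44.0 ff 0.0 q7 0.23
slope deg 12.174053348960086 resid 0.7894286217924815
4 -38 43
8 -38 43
12 -38 44
-25 [218, 197, 171, 135, 99, 79, 79, 79, 79, 79, 76, 78, 80, 79, 77, 76, 75, 74, 72, 70, 66, 62, 60, 59, 58, 58, 58, 63, 71, 120, 163, 176, 163, 153, 135, 121, 127, 126, 135, 121]
0 [223, 211, 184, 151, 113, 81, 81, 82, 82, 81, 80, 78, 77, 76, 75, 75, 74, 73, 73, 70, 67, 64, 61, 60, 59, 59, 59, 60, 65, 74, 91, 108, 113, 117, 117, 117, 116, 115, 114, 114]
25 [219, 218, 194, 166, 123, 95, 79, 79, 79, 78, 77, 76, 75, 75, 74, 73, 73, 72, 70, 67, 65, 62, 60, 59, 58, 58, 58, 61, 70, 88, 88, 104, 109, 113, 113, 112, 112, 111, 113, 114]
b0 world 0.46125 -0.43435031225605 d [0.97751149 0.21088215]
```

The key bow is centred at (461.4, -429.2), with its long axis at 12.2°.

```bash
python3 -m handwheel '[[0.5,[0,0,0.05],0.5],[0.5,[0,0,0.05],0.5],[0.5,[0,0,0.05],0.5],[0.5,[0,0,0.05],0.5],[0.5,[0,0,0.05],0.5]]'
python3 -c "
from h import *
for i in range(3): p=shot('wrist')
st(); plan((.4614,-.4292,.15,102.2))"
```

```text
t: 66.65
tcp_pos: [0.4563, -0.4574, 0.2119]
orientation: [3.014, 0.884, -0.0]
contact_force: [-0.6, 0.8, -0.5]
gripper_width: 0.044
finger_force: 0.0
t 66.80 tcp [456.1, -457.6, 211.7] phi 122.91 tilt [-0.0, -0.0] F [0.2, 0.3, 0.2] w 43.9 ff 0.0 q7 -0.50
to [0.4614, -0.4292, 0.15] 102.2 calls 1 rows/call 1.9 shift [0.0265, -0.0279, 0.0823] turn 0.2301
```

```bash
python3 -m handwheel '[[0.5,[0.0265,-0.028,0.04],0.23],[0.5,[0.0265,-0.028,0.08],0.23],[0.5,[0.0265,-0.028,0.08],0.23],[0.5,[0.0265,-0.028,0.08],0.23],[0.5,[0.0265,-0.028,0.08],0.23]]'
python3 -c "
from h import *
for i in range(3): p=shot('wrist','w23.png')
st(); print(tip(p,'key_bow')); plan((.4614,-.4292,.087,102.2))"
```

```text
t: 67.42
tcp_pos: [0.4619, -0.4301, 0.153]
orientation: [3.123, 0.331, 0.002]
contact_force: [0.2, -0.6, 0.1]
gripper_width: 0.0439
finger_force: 0.0
t 67.58 tcp [461.5, -429.8, 152.4] phi 102.04 tilt [0.001, -0.001] F [-0.1, 0.5, -0.1] w 44.1 ff 0.0 q7 -0.89
[([0.4619, -0.4288, 0.0936], 0.95)]
to [0.4614, -0.4292, 0.087] 102.2 calls 1 rows/call 1.0 shift [0.0, -0.0007, 0.087] turn -0.0020
```

```bash
python3 -m handwheel '[[0.5,[0,-0.001,0.04],0],[0.5,[0,-0.001,0.08],0],[0.5,[0,-0.001,0.087],0],[0.5,[0,-0.001,0.087],0],[0.5,[0,-0.001,0.087],0]]'
python3 -c "
from h import *
st()"
python3 -m handwheel '[[0,[0,0,0],0],[0,[0,0,0],0],[0,[0,0,0],0],[0,[0,0,0],0],[0,[0,0,0],0]]'
python3 -c "
from h import *
st(); print(robot.get_state()['ft_torque'].round(3))"
```

```text
t: 68.25
tcp_pos: [0.4619, -0.4291, 0.0878]
orientation: [3.123, 0.328, 0.002]
contact_force: [0.1, 0.2, 0.7]
gripper_width: 0.0437
finger_force: 0.0
t 68.25 tcp [461.9, -429.1, 87.8] phi 102.00 tilt [0.002, -0.001] F [0.1, 0.2, 0.7] w 43.7 ff 0.0 q7 -0.93
t: 68.88
tcp_pos: [0.4617, -0.4311, 0.0867]
orientation: [3.121, 0.326, 0.003]
contact_force: [2.6, -5.6, -4.3]
gripper_width: 0.0101
finger_force: 30.0
t 68.88 tcp [461.7, -431.1, 86.7] phi 101.93 tilt [0.002, -0.004] F [2.6, -5.6, -4.3] w 10.1 ff 30.0 q7 -0.93
[-1.48  -0.614  0.06 ]
```

```bash
python3 -m handwheel '[[0,[0,0.0025,0],0],[0,[0,0.0025,0],0],[0,[0,0.0025,0],0]]'
python3 -m handwheel '[[0,[0,0,0],0.11],[0,[0,0,0],0.22],[0,[0,0,0],0.33],[0,[0,0,0],0.4],[0,[0,0,0],0.4]]'
python3 -c "
from h import *
st(); print(robot.get_state()['ft_torque'].round(3))"
```

```text
t: 69.25
tcp_pos: [0.4617, -0.4312, 0.0866]
orientation: [3.123, 0.328, 0.001]
contact_force: [1.2, -4.8, 0.4]
gripper_width: 0.0098
finger_force: 30.0
t: 69.88
tcp_pos: [0.4617, -0.4316, 0.0866]
orientation: [3.07, -0.656, 0.002]
contact_force: [1.2, -6.5, -1.0]
gripper_width: 0.0096
finger_force: 30.0
t 69.88 tcp [461.7, -431.6, 86.6] phi 65.89 tilt [0.001, -0.002] F [1.2, -6.5, -1.0] w 9.6 ff 30.0 q7 -1.47
[-1.197 -0.269  0.061]
```

```bash
python3 -m handwheel '[[0,[0,0,0],0.1],[0,[0,0,0],0.2],[0,[0,0,0],0.3],[0,[0,0,0],0.34],[0,[0,0,0],0.34]]'
python3 -c "
from h import *
st(); print(robot.get_state()['ft_torque'].round(3))"
python3 -m handwheel '[[0,[0,0,0],0.02],[0,[0,0,0],0.02],[0,[0,0,0],0.02]]'
python3 -c "
from h import *
st(); print(robot.get_state()['ft_torque'].round(3))"
python3 -m handwheel '[[0,[0,0,0],0.02],[0,[0,0,0],0.02],[0,[0,0,0],0.02]]'
python3 -c "
from h import *
st(); print(robot.get_state()['ft_torque'].round(3))"
```

```text
t: 70.5
tcp_pos: [0.4615, -0.4318, 0.0866]
orientation: [2.789, -1.442, 0.002]
contact_force: [1.0, -7.1, -0.4]
gripper_width: 0.0097
finger_force: 30.0
t 70.50 tcp [461.5, -431.8, 86.6] phi 35.32 tilt [0.001, -0.002] F [1.0, -7.1, -0.4] w 9.7 ff 30.0 q7 -1.92
[-1.33  -0.217  0.202]
t: 70.88
tcp_pos: [0.4615, -0.4318, 0.0866]
orientation: [2.767, -1.485, 0.002]
contact_force: [0.6, -6.8, -0.1]
gripper_width: 0.0096
finger_force: 30.0
t 70.88 tcp [461.5, -431.8, 86.6] phi 33.57 tilt [0.001, -0.002] F [0.6, -6.8, -0.1] w 9.6 ff 30.0 q7 -1.95
[-1.305 -0.141  0.093]
t: 71.25
tcp_pos: [0.4615, -0.4319, 0.0866]
orientation: [2.743, -1.527, 0.002]
contact_force: [0.7, -6.1, 0.2]
gripper_width: 0.0098
finger_force: 30.0
t 71.25 tcp [461.5, -431.9, 86.6] phi 31.79 tilt [0.001, -0.002] F [0.7, -6.1, 0.2] w 9.8 ff 30.0 q7 -1.98
[-1.308 -0.156  0.29 ]
```

```bash
python3 -m handwheel '[[0,[0,0,0],0.02],[0,[0,0,0],0.02],[0,[0,0,0],0.02],[0,[0,0,0],0.02],[0,[0,0,0],0.02]]'
python3 -c "
from h import *
st(); print(robot.get_state()['ft_torque'].round(3))
for i in range(3): 
    p=shot('wrist'); print(robot.get_state()['ft_torque'].round(3))"
python3 -m handwheel '[[0,[0,0,0],0],[0,[0,0,0],0],[0,[0,0,0],0],[0,[0,0,0],0],[0,[0,0,0],0]]'
python3 -c "
from h import *
st(); print(robot.get_state()['ft_torque'].round(3))"
```

```text
t: 71.88
tcp_pos: [0.4615, -0.4318, 0.0866]
orientation: [2.719, -1.57, 0.003]
contact_force: [0.8, -6.1, -0.4]
gripper_width: 0.0097
finger_force: 30.1
t 71.88 tcp [461.5, -431.8, 86.6] phi 30.01 tilt [0.001, -0.002] F [0.8, -6.1, -0.4] w 9.7 ff 30.1 q7 -2.00
[-1.361 -0.162  0.469]
[-1.37  -0.165  0.552]
[-1.385 -0.117  0.405]
[-1.329 -0.149  0.452]
t: 72.65
tcp_pos: [0.4615, -0.4318, 0.0866]
orientation: [2.719, -1.569, 0.003]
contact_force: [-0.3, -6.7, -1.1]
gripper_width: 0.0099
finger_force: 30.1
t 72.65 tcp [461.5, -431.8, 86.6] phi 30.02 tilt [0.0, -0.002] F [-0.3, -6.7, -1.1] w 9.9 ff 30.1 q7 -2.00
[-1.369 -0.089  0.467]
```

The torque rise to 0.45 Nm shows the stop has been reached and held. Releasing.

```bash
python3 -m handwheel '[[1,[0,0,0],0],[1,[0,0,0],0],[1,[0,0,0],0],[1,[0,0,0],0],[1,[0,0,0],0]]'
python3 -m handwheel '[[1,[0,0,0],0],[1,[0,0,0],0],[1,[0,0,0],0],[1,[0,0,-0.05],0],[1,[0,0,-0.1],0]]'
python3 -m handwheel '[[1,[0,0,-0.12],0],[1,[0,0,-0.12],0],[1,[0,0,-0.12],0],[1,[0,0,-0.12],0],[1,[0,0,-0.12],0]]'
python3 - <<'E'
from h import *
for i in range(2): p=shot('wrist','w24.png')
st(); print(tip(p,'key_bow'),masks(p,'key',.111))
o,W=bright(p,(.461,-.432),z=.111,r=.05); g=cv2.cvtColor(W,cv2.COLOR_BGR2GRAY); cv2.imwrite('pics/w24r.png',W)
b=cv2.morphologyEx(((g<98)*255).astype(np.uint8),cv2.MORPH_OPEN,np.ones((7,7))); 
for c in cv2.findContours(b,0,2)[0]:
    if cv2.contourArea(c)>300: print(cv2.minAreaRect(c))
p=shot('top'); print('bar',masks(p,'bar',.086),tip(p,'bar_mid'),'key',tip(p,'key_bow'),masks(p,'key',.111))
for n in ['plate1_mid','plate2_mid','plate3_mid','plate4_mid']: print(n,tip(p,n))
p=shot('scene','scene1.png'); print(tip(p,'bar_mid'),tip(p,'plate1_mid'),tip(p,'plate4_mid'))
E
```

```text
t: 73.28
tcp_pos: [0.4616, -0.4298, 0.0861]
orientation: [-2.72, 1.57, 0.001]
contact_force: [0.3, 0.1, -1.1]
gripper_width: 0.0567
finger_force: 0.0
t: 73.9
tcp_pos: [0.4613, -0.4301, 0.1619]
orientation: [-2.72, 1.571, 0.002]
contact_force: [0.6, -0.8, 0.5]
gripper_width: 0.088
finger_force: 0.0
t: 74.53
tcp_pos: [0.461, -0.4299, 0.2496]
orientation: [-2.72, 1.571, 0.004]
contact_force: [0.6, 0.2, -0.4]
gripper_width: 0.0878
finger_force: 0.0
t 74.62 tcp [461.2, -430.1, 250.0] phi 30.00 tilt [-0.002, 0.001] F [0.1, 0.5, 0.1] w 87.4 ff 0.0 q7 -1.98
[([0.4622, -0.4309, 0.0989], 0.76)] [(463, -438, 42, 25, 16.3, 0.86), (608, -241, 13, 7, 31.1, 0.58)]
((30.499996185302734, 191.49998474121094), (60.99999237060547, 14.999998092651367), -0.0)
((191.5, 168.49998474121094), (60.99999237060547, 14.999998092651367), 90.0)
((103.09512329101562, 96.55609893798828), (81.99571228027344, 30.80077362060547), 12.094757080078125)
((15.5, 66.0), (132.0, 31.0), 90.0)
bar [(624, -39, 210, 29, 78.4, 0.96), (652, -249, 70, 53, 153.5, 0.28)] [([0.6236, -0.0447, 0.0358], 0.75), ([0.6242, -0.0421, 0.0791], 0
[... 177 characters left out ...]
25], 0.51)]
plate2_mid [([0.6239, -0.0432, 0.0379], 0.46)]
plate3_mid [([0.6296, -0.0438, 0.0509], 0.52)]
plate4_mid [([0.3176, 0.4017, 0.0048], 0.94), ([0.6893, 0.3296, 0.0021], 0.91), ([0.6836, 0.1638, 0.0026], 0.79), ([0.8363, 0.1006, 0.006], 0.71), ([0.6278, -0.0392, 0.0585], 0.52)]
[([0.5056, 0.4595, 0.0018], 0.6), ([0.6263, -0.0393, 0.0804], 0.59), ([0.6027, -0.2158, 0.0028], 0.44), ([0.6299, -0.0372, -0.001], 0.41)] [([0.3113, 0.2801, 0.0003], 0.67), ([0.6276, -0.0392, 0.0269], 0.56), ([0.6253, -0.0406, 0.0401], 0.25)] [([0.6877, 0.1672, 0.0094], 0.81), ([0.6941, 0.332, 0.0124], 0.76), ([0.6254, -0.0376, 0.0562], 0.63), ([0.3098, 0.407, 0.004], 0.63), ([0.8347, 0.0953, 0.0092], 0.53)]
```

Key is back at 12.1°, the stack and bar are in place. Handing in.

```bash
python3 -c "
from cell import robot
print(robot.hand_in())"
```

```text
the job is handed in; nothing more can be done
None
```

I stacked all four plates by length on the seat and pressed each with about 10 N, laid the bar in the saddles, turned the key to its stop and let it spring back, and handed the job in at about 75 s (no verdict was shown).

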